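# Unstack the weaving forms onto their basket bases

### The job

Get four baskets ready for weaving: take the stacked wooden forms down one at a time from the top, without shifting the rest of the stack, and stand each gently, upright and centred, on the basket base of its own colour and shape (which way round it is turned does not matter). Do not drop or tip any form, and leave the glue jar and the steel spool where they are.

Things in the scene. Friction and masses are not known exactly. Their poses are not given: they have to be found in the camera images.
- form_oval_center (a point): The yellow wooden weaving form, top of the stack at the start: an upright solid prism, oval, 42 mm long (its x axis) x 26 mm wide (its y axis), straight sides along x, round ends, 46 mm high, with a thin bare-wood band round it. The point is its centre, half-way up (23 mm above its underside); z is up.
- form_hex_center (a point): The green wooden weaving form, second from the top of the stack at the start: an upright solid prism, hexagonal, 44 mm across its flats; its y axis is square to one pair of flats, 46 mm high, with a thin bare-wood band round it. The point is its centre, half-way up (23 mm above its underside); z is up.
- form_round_center (a point): The red wooden weaving form, third from the top of the stack at the start: an upright solid prism, round, 60 mm across, 46 mm high, with a thin bare-wood band round it. The point is its centre, half-way up (23 mm above its underside); z is up.
- form_square_center (a point): The blue wooden weaving form, bottom of the stack at the start: an upright solid prism, square, 70 x 70 mm, faces square to its x and y axes, 46 mm high, with a thin bare-wood band round it. The point is its centre, half-way up (23 mm above its underside); z is up.
- base_oval: The yellow basket base, flat on the bench and fixed: oval, 72 mm long x 56 mm wide, 8 mm thick, stake holes along its rim and a small pale cross at its middle. Origin at the middle of its underside on the bench; its top is 8 mm above that. A form that stands on it has its centre 31 mm above this origin.
- base_hex: The green basket base, flat on the bench and fixed: hexagonal, 74 mm across its flats, 8 mm thick, stake holes along its rim and a small pale cross at its middle. Origin at the middle of its underside on the bench; its top is 8 mm above that. A form that stands on it has its centre 31 mm above this origin.
- base_round: The red basket base, flat on the bench and fixed: round, 90 mm across, 8 mm thick, stake holes along its rim and a small pale cross at its middle. Origin at the middle of its underside on the bench; its top is 8 mm above that. A form that stands on it has its centre 31 mm above this origin.
- base_square: The blue basket base, flat on the bench and fixed: square, 100 x 100 mm, 8 mm thick, stake holes along its rim and a small pale cross at its middle. Origin at the middle of its underside on the bench; its top is 8 mm above that. A form that stands on it has its centre 31 mm above this origin.
- glue_jar: Small amber glass jar with a black lid, a bystander, loose: 44 mm across, 50 mm high. Origin at the middle of its underside.
- spool: Small steel spool, a bystander, loose: 44 mm across its flanges, 42 mm high, upright. Origin at the middle of its underside.
Not all that is in view belongs to the job. What is shaped like the part that bears form_hex_center but purple or turquoise is not meant. What is shaped like the part that bears form_oval_center but turquoise is not meant.

How it is judged:
On the way, in this order (a step that is already met when the one before it is completed fails the run):
1. the yellow form stands on the yellow base, the forms still in the stack not shifted (horizontal distance between form_oval_center and base_oval below 0.012 m and z of form_oval_center in the frame of base_oval between 0.027 and 0.035 m and angle between form_oval_center's own z axis and vertical below 0.1 rad and distance of each of form_hex_center, form_round_center, form_square_center from where it was at the start of the episode below 0.025 m), for 0.2 s.
2. the green form stands on the green base, the forms still in the stack not shifted (horizontal distance between form_hex_center and base_hex below 0.012 m and z of form_hex_center in the frame of base_hex between 0.027 and 0.035 m and angle between form_hex_center's own z axis and vertical below 0.1 rad and distance of each of form_round_center, form_square_center from where it was at the start of the episode below 0.025 m), for 0.2 s.
3. the red form stands on the red base, the forms still in the stack not shifted (horizontal distance between form_round_center and base_round below 0.012 m and z of form_round_center in the frame of base_round between 0.027 and 0.035 m and angle between form_round_center's own z axis and vertical below 0.1 rad and distance of form_square_center from where it was at the start of the episode below 0.025 m), for 0.2 s.
4. the blue form stands on the blue base (horizontal distance between form_square_center and base_square below 0.012 m and z of form_square_center in the frame of base_square between 0.027 and 0.035 m and angle between form_square_center's own z axis and vertical below 0.1 rad), for 0.2 s.
At the end, for the whole second after the job is handed in: Each form stands upright (within 0.1 rad) on the base of its own colour, its centre within 12 mm of the middle of the base and at resting height (within 4 mm), at rest (all of step 4 and horizontal distance between form_oval_center and base_oval below 0.012 m and z of form_oval_center in the frame of base_oval between 0.027 and 0.035 m and angle between each of form_oval_center, form_hex_center, form_round_center's own z axis and vertical below 0.1 rad and linear speed of each of form_oval, form_hex, form_round, form_square below 0.02 m/s and horizontal distance between form_hex_center and base_hex below 0.012 m and z of form_hex_center in the frame of base_hex between 0.027 and 0.035 m and horizontal distance between form_round_center and base_round below 0.012 m and z of form_round_center in the frame of base_round between 0.027 and 0.035 m); the robot touches nothing.
It fails at once if a form is tipped over (angle between any of form_oval_center, form_hex_center, form_round_center, form_square_center's own z axis and vertical above 0.6 rad).
It fails at once if a form is dropped onto its base ((linear speed of form_oval above 0.6 m/s and horizontal distance between form_oval_center and base_oval below 0.03 m and z of form_oval_center in the frame of base_oval below 0.06 m) or (linear speed of form_hex above 0.6 m/s and horizontal distance between form_hex_center and base_hex below 0.03 m and z of form_hex_center in the frame of base_hex below 0.06 m) or (linear speed of form_round above 0.6 m/s and horizontal distance between form_round_center and base_round below 0.03 m and z of form_round_center in the frame of base_round below 0.06 m) or (linear speed of form_square above 0.6 m/s and horizontal distance between form_square_center and base_square below 0.03 m and z of form_square_center in the frame of base_square below 0.06 m)).
It fails at once if the glue jar or the steel spool is pushed away (more than 30 mm) (distance of any of glue_jar, spool from where it was at the start of the episode above 0.03 m).
It also fails if it takes over 136 s, if anything falls off the work surface, if the arm or the gripper's body presses on something with over 40 N, if the wrist force passes 120 N, or if a joint passes its speed limit or range.

### The arm

A 6-joint arm with a two-finger parallel gripper is mounted at the origin on the work surface. World frame = base frame: x ahead of the robot, y to its left, z up, the work surface at z = 0. Lengths are in m, angles in rad, forces in N, time in s.
With the tool pointing down it reaches from about 0.35 to 0.85 m from the base axis. Payload 8.1 kg.
Tool frame: the origin (TCP) lies at the very end of the fingers, on their centre line; the grasp point (between the pads) lies 19 mm behind it; z points along the fingers, y is the direction in which the jaws open and shut (so a half turn about z gives the same grasp; the last joint's range is limited). The gripper opens to 93 mm and grips with 3 to 60 N. Pads are 15 mm wide; open, the fingers measure 128 mm over their backs; the gripper's body (75 mm by 188 mm) begins 65 mm behind the grasp point.
Start: joints at [-1.302, 0.13, 1.488, -0, 1.523, -0.085], TCP at [0.208, -0.563, 0.219] pointing down, gripper open.
Joint ranges: [-2.96, 2.96], [-0.89, 2.26], [0.02, 2.5], [-1.34, 4.48], [0, 2.73], [-2.66, 2.66]. Speed limits (rad/s): [2.39, 2.39, 2.79, 3.14, 3.14, 3.14].

### API

Orientations are given as [roll, pitch, yaw] about the fixed x, y, z axes, in that order (R = Rz(yaw) Ry(pitch) Rx(roll)).
In Python, from bench import bot gives the robot as it stands.
- The arm moves only by the tool move_arm, never from a script. Its arguments are lists of equal length, an entry for each row: "xyz": the shift along the tool's x, y, z in mm, a list of three; "twist": the turn about the tool's z in rad. In form: {"xyz": [[x, y, z], ...], "twist": [twist, ...]}. A call has 1 to 5 rows; each row shifts and turns the commanded pose from where the row before left it, along the tool's axes as they then stand; what a row does not reach is not made up. A row lasts 1/12 s, in which the tool goes at most 41.7 mm and 7.16 degrees, less where a joint would pass 70% of its speed; a pose out of reach is approached as far as the arm can. A call is refused whole if a number of a shift passes 41.7 or a number of a turn 0.125, either way. A call with a gripper value outside its range is refused whole. "gripper" is the opening in per cent of the stroke, from 0 (shut) to 100 (fully open), set as the call begins (left out, the last holds). The fingers move at their own pace and stop on an object; "force" is the grip in N (left out, the last holds). Time passes only in rows, so rows that do not move let the fingers close. It gives the time, the measured TCP pose, the force and the opening at its end, in the units of the state.
- bot.get_obs(): the state, without advancing time (a new reading comes with each control period).
- bot.grab_frame(name): name is "side" or "top"; returns a dict with "pixels" (400x640x3 uint8, red, green, blue), "depth" (400x640 float32, m along the optical axis (not along the pixel's ray), 0 where there is no reading), "vfov" (degrees; the focal length in pixels is half the picture's height over the tangent of half this angle, whatever the lens; pixels are square), "cx", "cy" (the principal point, pixels), "rvec" (rotation vector, rad) and "tvec" (3), from world to camera coordinates, as OpenCV has them. Camera axes: x right, y down, z forward; pixel columns grow to the right and rows downward; lengths in m; the calibration is good to about 2 mm. A picture is of the moment at which its call begins.
- bot.sign_off(): hands the job in, once; it reports no verdict.
The state is a dict: "time_s": time; "joint_positions": joint angles; "qvel": joint speeds; "tau": joint torques, N m; "position": TCP position; "tcp_rot": TCP orientation; "ft_force": force on the tool from outside, world axes, zero at the start; "torque": the same for the moment, N m; "grip_width": opening from 0.0 (shut) to 1.0 (fully open).
Only numpy, scipy, OpenCV 4.12 (cv2) and the standard library are available. Lean on these libraries where they do the work, as an engineer would, in place of code of your own. Each camera call takes 0.05 s, during which the arm holds its last target.

## Working session

There is one attempt and no reset: what is moved stays moved. The work goes in short steps, Python scripts to look and compute and a tool call to move; the robot and the scene stay as the last step left them, time stands still between calls to the robot, and variables do not carry over. Pictures are saved under pics/ and viewed, and the job is handed in when it is done.

Besides the shell and the picture viewer there is one more tool, called after "Request:" as name(argument=value, ...) on one line, values as JSON. move_arm: Moves the arm, as the interface text tells. Its arguments: {"type":"object","properties":{"xyz":{"type":"array","items":{"type":"array","items":{"type":"number"}}},"twist":{"type":"array","items":{"type":"number"}},"gripper":{"type":"number"},"force":{"type":"number"}},"required":["xyz","twist"]}

```bash
ls; mkdir -p pics; cat > h.py <<'E'
import numpy as np, cv2
from bench import bot
def grab(n):
    f=bot.grab_frame(n); return f
def K(f):
    h=400; F=h/2/np.tan(np.radians(f['vfov'])/2)
    return np.array([[F,0,f['cx']],[0,F,f['cy']],[0,0,1.]])
def cam(f):
    R=cv2.Rodrigues(np.array(f['rvec'],float))[0]; t=np.array(f['tvec'],float).reshape(3)
    return R,t
def onplane(f,uv,z):
    R,t=cam(f); uv=np.atleast_2d(uv).astype(float)
    d=np.c_[uv,np.ones(len(uv))]@np.linalg.inv(K(f)).T@R
    c=-R.T@t
    return c+d*((z-c[2])/d[:,2])[:,None]
def cloud(f):
    R,t=cam(f); v,u=np.mgrid[:400,:640]; D=f['depth']
    p=np.stack([u,v,np.ones_like(u)],-1)@np.linalg.inv(K(f)).T*D[...,None]
    return (p-t)@R
def save(f,name,crop=None,s=1):
    im=f['pixels'][...,::-1].copy()
    if crop: x0,y0,x1,y1=crop; im=im[y0:y1,x0:x1]
    im=cv2.resize(im,None,fx=s,fy=s,interpolation=cv2.INTER_CUBIC); cv2.imwrite('pics/'+name,im)
E
python3 - <<'E'
from h import *
print(bot.get_obs())
for n in('top','side'):
    f=grab(n); save(f,n+'0.png',s=1.25)
    R,t=cam(f); print(n,f['vfov'],f['cx'],f['cy'],-R.T@t,R[2], (f['depth']>0).mean())
E
```

```text
pics
{'time_s': 0.0, 'joint_positions': array([-1.30239924e+00,  1.31135783e-01,  1.48924254e+00,  6.89270773e-06,
        1.52298663e+00, -8.54420992e-02]), 'qvel': array([-5.31238286e-04, -7.18343724e-04, -9.78295819e-04, -1.48404294e-03,
       -2.31737230e-03,  9.89582001e-05]), 'tau': array([ 7.51576881e-04, -5.59849405e+01, -4.91752481e+01,  7.67403748e-02,
        3.57854879e-02, -1.36710655e-04]), 'position': array([ 0.20775495, -0.56229969,  0.21762278]), 'tcp_rot': array([-3.13982741e+00, -1.58103941e-04,  3.53838706e-01]), 'ft_force': array([-0.8971717 , -0.25666901, -0.12253903]), 'torque': array([-0.03347204,  0.00308908,  0.10193006]), 'grip_width': 1.0036741988609243}
top 47.056740298724264 320.8729426895037 198.00561155356345 [0.35622649 0.05901192 1.1622669 ] [ 0.12188854 -0.02720062 -0.99217101] 0.9959609375
side 57.10156853579186 320.1478975905925 205.91639214270432 [0.33610613 0.90966248 0.87456852] [ 0.13381102 -0.73856953 -0.66076446] 0.995921875
```

View pics/top0.png

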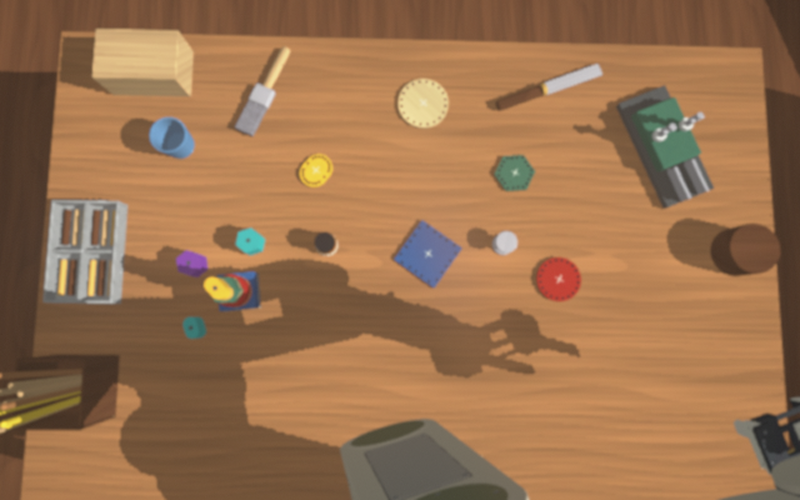

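View pics/side0.png

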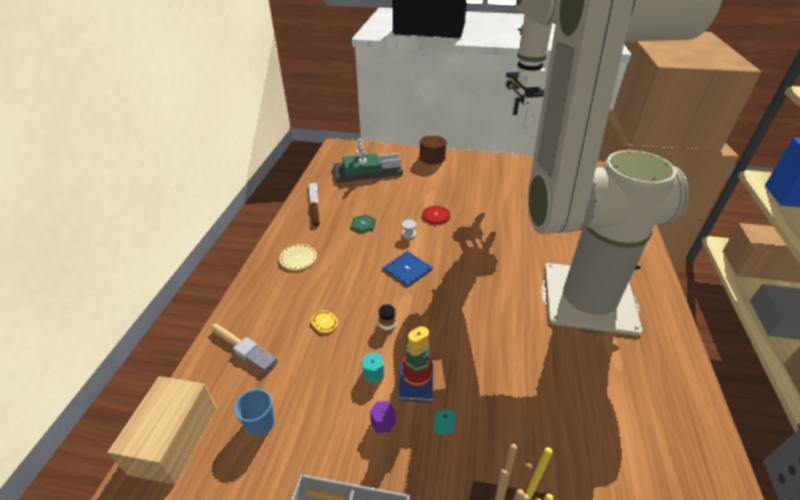

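```bash
python3 - <<'E'
from h import *
f=grab('top'); save(f,'topc.png',(130,170,280,280),5)
g=grab('side'); save(g,'sidec.png',(270,225,400,365),4)
for nm,fr in(('top',f),('side',g)):
    P=cloud(fr); hsv=cv2.cvtColor(fr['pixels'],cv2.COLOR_RGB2HSV)
    H,S,V=[hsv[...,i].astype(int) for i in range(3)]
    inb=(np.abs(P[...,1])<0.75)&(P[...,0]>0.2)&(P[...,0]<0.8)&(P[...,2]>0.003)&(P[...,2]<0.22)
    for c,m in dict(yel=(H>22)&(H<33)&(S>170),grn=(H>60)&(H<84)&(S>60),tq=(H>=84)&(H<98)&(S>90),red=((H<4)|(H>174))&(S>170),blu=(H>104)&(H<122)&(S>110),pur=(H>=125)&(H<150)&(S>80)).items():
        n,L,st,ce=cv2.connectedComponentsWithStats((m&inb).astype(np.uint8))
        for i in range(1,n):
            if st[i,4]<40: continue
            p=P[L==i]
            print(nm,c,st[i],ce[i].round(1),'med',np.median(p,0).round(4),'z',np.percentile(p[:,2],[5,50,95]).round(4),'mid',((p.min(0)+p.max(0))/2).round(4))
E
```

```text
top yel [243 127  21  21 236] [253.  136.1] med [0.6544 0.2026 0.0083] z [0.0051 0.0083 0.0121] mid [0.6538 0.2032 0.0093]
top yel [164 223  20  16 189] [173.5 230.7] med [0.402  0.3414 0.1842] z [0.1691 0.1842 0.187 ] mid [0.4032 0.3454 0.1733]
top grn [510  82  36  15 336] [530.3  88.9] med [ 0.7805 -0.5053  0.049 ] z [0.0454 0.049  0.0524] mid [ 0.7806 -0.4961  0.0488]
top grn [514  97  17   8  87] [520.8 100.3] med [ 0.7506 -0.4766  0.0494] z [0.0457 0.0494 0.0516] mid [ 0.7494 -0.48    0.0472]
top grn [521 105  38  30 694] [540.3 118.7] med [ 0.7028 -0.5252  0.0488] z [0.0454 0.0488 0.0524] mid [ 0.7015 -0.5239  0.0492]
top grn [400 126  26  25 399] [411.9 138. ] med [ 0.6575 -0.2066  0.0087] z [0.0051 0.0087 0.0126] mid [ 0.6576 -0.2081  0.0101]
top grn [181 223  10  18  53] [186.5 229.6] med [0.4097 0.3285 0.1356] z [0.1195 0.1356 0.1412] mid [0.4034 0.3306 0.1286]
top tq [189 183  22  20 320] [199.5 192.8] med [0.5016 0.3245 0.046 ] z [0.0224 0.046  0.0494] mid [0.5032 0.3269 0.0317]
top tq [147 254  17  16 207] [155.1 261.6] med [0.3342 0.4229 0.045 ] z [0.014  0.045  0.0495
[... 1087 characters left out ...]
335 0.4386 0.043 ] z [0.0074 0.043  0.0481] mid [0.3335 0.4317 0.0264]
side red [338 165  22  13 211] [348.6 171.4] med [ 0.4375 -0.2838  0.0083] z [0.0047 0.0083 0.0112] mid [ 0.4379 -0.2891  0.0076]
side red [323 285  22  21 182] [333.  298.7] med [0.3998 0.3714 0.0835] z [0.0659 0.0835 0.0936] mid [0.4033 0.3588 0.0784]
side blu [307 202  38  26 523] [325.9 214.4] med [ 0.4834 -0.0185  0.0084] z [0.0048 0.0084 0.0114] mid [ 0.4857 -0.0195  0.0084]
side blu [320 291  25  27 243] [330.8 311.3] med [0.4057 0.3799 0.0405] z [0.0196 0.0405 0.048 ] mid [0.4045 0.3548 0.0333]
side pur [296 321  20  25 385] [306. 333.] med [0.4552 0.4499 0.0444] z [0.0094 0.0444 0.0476] mid [0.4572 0.4422 0.0271]
```

```bash
python3 - <<'E'
import cv2,numpy as np
a=cv2.imread('pics/topc.png');b=cv2.imread('pics/sidec.png');print(a.shape,b.shape)
a=cv2.resize(a,(480,352));b=cv2.resize(b,(320,345));c=np.zeros((352,800,3),np.uint8);c[:,:480]=a;c[:345,480:]=b;cv2.imwrite('pics/both.png',c)
E
```

```text
(550, 750, 3) (560, 520, 3)
```

View pics/both.png

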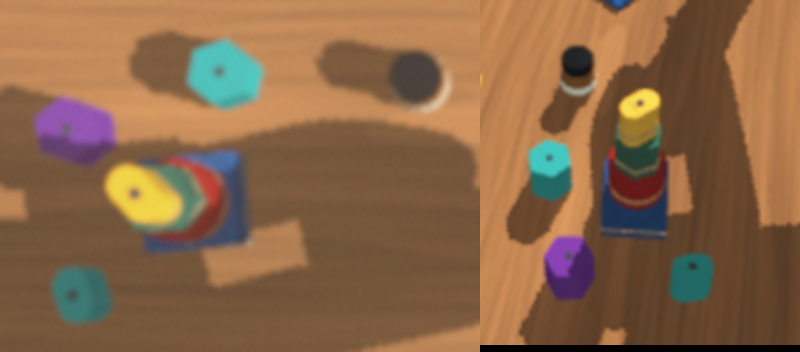

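Candidates: the yellow oval on the stack top (172,230), the turquoise oval-like prism (155,261), the turquoise hex (200,193) and the purple hex (153,210). The wanted form is the yellow one on the stack, and the crop confirms it. Now I'll measure precisely.

```bash
cat > meas.py <<'E'
from h import *
def cross(f,uv0,z,r=5):
    # pale cross: lowest-saturation/bright blob near uv0
    hsv=cv2.cvtColor(f['pixels'],cv2.COLOR_RGB2HSV).astype(float)
    u0,v0=map(int,np.round(uv0)); s=hsv[v0-r:v0+r+1,u0-r:u0+r+1,1]
    w=np.clip(np.median(s)-s-10,0,None); vv,uu=np.mgrid[v0-r:v0+r+1,u0-r:u0+r+1]
    c=np.array([(w*uu).sum(),(w*vv).sum()])/w.sum()
    return c,onplane(f,c,z)[0]
E
python3 - <<'E'
from meas import *
T=grab('top');S=grab('side')
Rt,tt=cam(T);Rs,ts=cam(S)
def proj(f,X):
    return cv2.projectPoints(np.array([X],float),np.array(f['rvec'],float),np.array(f['tvec'],float).reshape(3),K(f),None)[0].ravel()
for n,X in dict(oval=(.654,.203,.008),hex=(.6575,-.207,.008),round=(.438,-.291,.008),square=(.484,-.02,.008)).items():
    for f in (T,S):
        c,X2=cross(f,proj(f,X),.008); print(n,c.round(1),X2.round(4), proj(f,X).round(1))
# yellow top hole: darkest
for f,g in((T,(172,230.3)),(S,(335,266.8))):
    V=f['pixels'].astype(float).sum(2); u0,v0=map(int,np.round(g)); r=3
    s=V[v0-r:v0+r+1,u0-r:u0+r+1]; w=np.clip(np.median(s)-s-20,0,None); vv,uu=np.mgrid[v0-r:v0+r+1,u0-r:u0+r+1]
    c=np.array([(w*uu).sum(),(w*vv).sum()])/w.sum(); print('hole',c,onplane(f,c,.184))
# outlines
P=cloud(T);Q=cloud(S)
for nm,C,f in(('T',P,T),('S',Q,S)):
  for lo,hi,z in((.178,.192,.184),(.132,.142,.138),(.086,.096,.092),(.041,.05,.046)):
    m=(C[...,2]>lo)&(C[...,2]<hi)&(np.hypot(C[...,0]-.403,C[...,1]-.345)<.06)
    n,L,st,ce=cv2.connectedComponentsWithStats(m.astype(np.uint8)); 
    i=1+st[1:,4].argmax(); v,u=np.nonzero(L==i); p=onplane(f,np.c_[u,v],z)[:,:2]
    r=cv2.minAreaRect((p*1000).astype(np.float32)); print(nm,z,len(p),'rect',np.round(r[0],1),np.round(r[1],1),round(r[2],1),'mean',p.mean(0).round(4),'min',p.min(0).round(3),'max',p.max(0).round(3))
E
```

```text
oval [252.3 135.5] [0.657 0.205 0.008] [253.  136.7]
oval [259.3 256.2] [0.6544 0.2059 0.008 ] [259.7 255.5]
hex [411.7 137.5] [ 0.6591 -0.2062  0.008 ] [412.  138.1]
hex [290.3 174.7] [ 0.6606 -0.2212  0.008 ] [290.3 177. ]
round [447.2 222.8] [ 0.4391 -0.2937  0.008 ] [446.1 223.2]
round [349.2 169.3] [ 0.4365 -0.2994  0.008 ] [348.6 170.4]
square [342.6 202.3] [ 0.4878 -0.0278  0.008 ] [339.5 203.8]
square [325.4 213.3] [ 0.4865 -0.0238  0.008 ] [326.  214.1]
hole [171.55364238 230.01324503] [[0.4040251  0.34645234 0.184     ]]
hole [334.87778855 266.82541222] [[0.40191351 0.34851389 0.184     ]]
T 0.184 231 rect [402.5 346. ] [40.9 26.2] 46.6 mean [0.4027 0.3461] min [0.385 0.328] max [0.421 0.365]
T 0.138 116 rect [403.3 342. ] [41.9 41.1] 0.6 mean [0.4049 0.3371] min [0.382 0.321] max [0.424 0.362]
T 0.092 153 rect [402.9 337.8] [46.1 58.3] 87.6 mean [0.402  0.3317] min [0.374 0.315] max [0.432 0.362]
T 0.046 234 rect [403.8 345.2] [70.9 69.6] 5.4 mean [0.3997 0.3302] min [0.365 0.308] max [0.441 0.377]
S 0.184 156 rect [402.6 349. ] [43.9 30. ] 46.6 mean [0.4023 0.3489] min [0.385 0.328] max [0.42  0.369]
S 0.138 98 rect [401.2 356.6] [45.2 39.2] 10.3 mean [0.3988 0.3596] min [0.38  0.333] max [0.424 0.376]
S 0.092 131 rect [401.2 355.4] [56.9 47.4] 6.8 mean [0.3993 0.3619] min [0.373 0.329] max [0.431 0.379]
S 0.046 219 rect [403.2 348.3] [69.6 73.4] 6.3 mean [0.4027 0.3654] min [0.365 0.31 ] max [0.441 0.387]
```

```bash
cat > plan.py <<'E'
from h import *
from scipy.spatial.transform import Rotation as Ro
# plan(target xyz m, yaw rad or None, step mm): print rows in tool axes in calls of 5, rounded
def plan(wps,yaw=None,step=40,pose=None):
    o=bot.get_obs()
    p=np.array(o['position'] if pose is None else pose[0])*1e3; R=Ro.from_euler('xyz',o['tcp_rot'] if pose is None else pose[1])
    rows=[];tw=[]
    def yw(): return R.as_euler('xyz')[2]
    for k,w in enumerate(wps):
        w=np.array(w)*1e3
        for _ in range(80):
            d=w-p; n=np.linalg.norm(d); dy=0
            if yaw is not None: dy=(yaw-yw()+np.pi)%(2*np.pi)-np.pi
            if n<0.8 and abs(dy)<.006: break
            if n>step: d*=step/n
            s=R.inv().apply(d).round(0 if n>8 else 1); t=round(float(np.clip(-dy,-.12,.12)),2 if abs(dy)>.12 else 3)
            rows.append(s.tolist()); tw.append(t); p=p+R.apply(s); R=R*Ro.from_euler('z',t)
    for i in range(0,len(rows),5): print('"xyz":',[[int(x) if x==int(x) else x for x in r] for r in rows[i:i+5]],'"twist":',tw[i:i+5])
    print('end',p.round(1),yw())
E
python3 - <<'E'
from plan import *
plan([(.45,-.40,.24),(.52,-.0,.26),(.403,.347,.26)],np.radians(46.6))
E
```

```text
"xyz": [[39, -9, -3], [40, -5, -3], [40, 0, -3], [40, 5, -3], [39, 9, -3]] "twist": [-0.12, -0.12, -0.12, -0.099, -0.0]
"xyz": [[39, 9, -3], [39, 8, -3], [11, 3, -1], [33, -22, -2], [33, -22, -2]] "twist": [-0.0, -0.0, -0.0, -0.0, -0.0]
"xyz": [[33, -22, -2], [33, -22, -2], [33, -22, -2], [33, -22, -2], [33, -22, -2]] "twist": [-0.0, -0.0, -0.0, -0.0, -0.0]
"xyz": [[33, -22, -2], [33, -22, -2], [34, -22, -1], [8, -5, 0], [19, -35, 0]] "twist": [-0.0, -0.0, -0.0, -0.0, -0.0]
"xyz": [[19, -35, 0], [19, -35, 0], [19, -35, 0], [18, -35, 0], [18, -35, 0]] "twist": [-0.0, -0.0, -0.0, -0.0, -0.0]
"xyz": [[19, -35, 0], [18, -36, 0], [19, -35, 0], [3.1, -7.1, -0.2]] "twist": [-0.0, -0.0, -0.0, -0.0]
end [403. 347. 260.] 0.8128261143333027
```

Request:
move_arm(xyz=[[39,-9,-3],[40,-5,-3],[40,0,-3],[40,5,-3],[39,9,-3]], twist=[-0.12,-0.12,-0.12,-0.1,0], gripper=100)

```text
time_s: 0.72
position: [0.3759, -0.45, 0.2338]
tcp_rot: [3.141, 0.0, 0.82]
ft_force: [0.6, 0.4, 0.0]
grip_width: 1.002
```

Request:
move_arm(xyz=[[39,9,-3],[39,8,-3],[11,3,-1],[33,-22,-2],[33,-22,-2]], twist=[0,0,0,0,0])

```text
time_s: 1.13
position: [0.4638, -0.3215, 0.2437]
tcp_rot: [-3.14, 0.0, 0.813]
ft_force: [-0.4, 1.0, -0.5]
grip_width: 1.0
```

Request:
move_arm(xyz=[[33,-22,-2],[33,-22,-2],[33,-22,-2],[33,-22,-2],[33,-22,-2]], twist=[0,0,0,0,0])

```text
time_s: 1.55
position: [0.4968, -0.1251, 0.2548]
tcp_rot: [3.141, 0.0, 0.813]
ft_force: [2.2, 0.1, -0.4]
grip_width: 0.998
```

Request:
move_arm(xyz=[[33,-22,-2],[33,-22,-2],[34,-22,-1],[8,-5,0],[19,-35,0]], twist=[0,0,0,0,0])

```text
time_s: 1.97
position: [0.5084, 0.0373, 0.2594]
tcp_rot: [3.14, 0.001, 0.813]
ft_force: [0.8, 1.0, 0.1]
grip_width: 0.998
```

Request:
move_arm(xyz=[[19,-35,0],[19,-35,0],[19,-35,0],[18,-35,0],[18,-35,0]], twist=[0,0,0,0,0])

```text
time_s: 2.38
position: [0.4432, 0.2272, 0.2597]
tcp_rot: [3.141, -0.0, 0.813]
ft_force: [0.8, 0.0, -1.0]
grip_width: 1.001
```

Request:
move_arm(xyz=[[19,-35,0],[18,-36,0],[19,-35,0],[3,-7,0],[0,0,0]], twist=[0,0,0,0,0])

```text
time_s: 2.8
position: [0.4012, 0.3484, 0.2593]
tcp_rot: [-3.141, 0.001, 0.818]
ft_force: [-0.7, -0.2, 0.2]
grip_width: 1.0
```

Request:
move_arm(xyz=[[1,2,25],[0,0,30],[0,0,30],[0,0,20],[0,0,7]], twist=[0,0,0,0,0])

```text
time_s: 3.22
position: [0.4034, 0.3428, 0.1434]
tcp_rot: [-3.141, 0.006, 0.812]
ft_force: [0.0, 0.6, -0.0]
grip_width: 1.004
```

```bash
python3 - <<'E'
from h import *
f=grab('side');save(f,'s1.png',(240,190,440,340),4);print(bot.get_obs()['position'])
E
```

```text
[0.40343713 0.34314611 0.1438783 ]
```

View pics/s1.png

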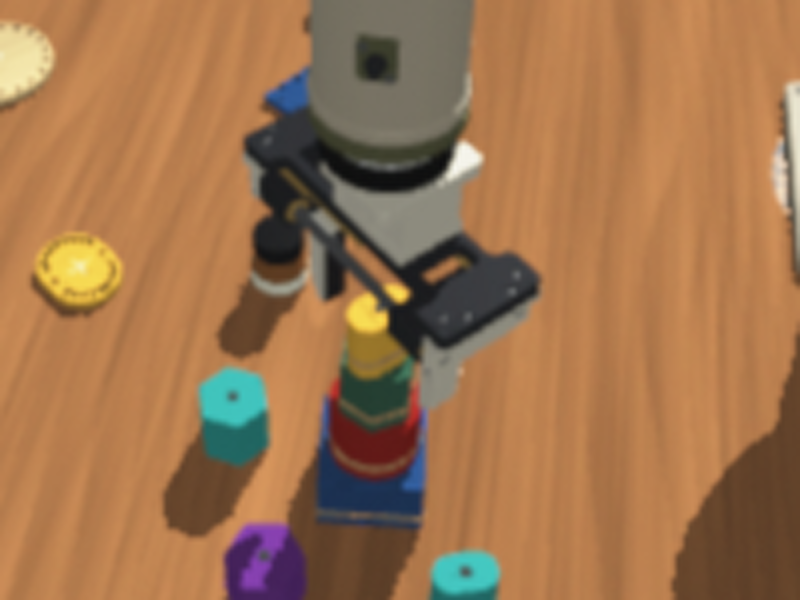

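Request:
move_arm(xyz=[[2,-2,-3],[0,0,0],[0,0,0]], twist=[0,0,0])

```text
time_s: 3.52
position: [0.4059, 0.3497, 0.1533]
tcp_rot: [3.141, -0.004, 0.814]
ft_force: [0.2, 0.2, 0.9]
grip_width: 0.996
```

Request:
move_arm(xyz=[[0,0,0],[0,0,0]], twist=[0,0])

```text
time_s: 3.68
position: [0.405, 0.3494, 0.152]
tcp_rot: [3.141, -0.002, 0.814]
ft_force: [-0.3, 0.8, 0.5]
grip_width: 1.0
```

Request:
move_arm(xyz=[[0,0,0]], twist=[0])

```text
time_s: 3.77
position: [0.4046, 0.3492, 0.1514]
tcp_rot: [3.141, -0.001, 0.814]
ft_force: [0.6, -0.9, 1.5]
grip_width: 1.002
```

Request:
move_arm(xyz=[[-1,0,2],[-0.5,0,1],[0,0,0],[0,0,0]], twist=[0,0,0,0])

```text
time_s: 4.1
position: [0.403, 0.3478, 0.1474]
tcp_rot: [-3.141, 0.001, 0.814]
ft_force: [-0.1, 0.0, -0.4]
grip_width: 1.0
```

Request:
move_arm(xyz=[[0,0,0],[0,0,0],[0,0,0],[0,0,0],[0,0,0]], twist=[0,0,0,0,0], gripper=0, force=15)

```text
time_s: 4.52
position: [0.4033, 0.3479, 0.1477]
tcp_rot: [-3.142, -0.0, 0.814]
ft_force: [-0.3, -0.3, -0.0]
grip_width: 0.689
```

Request:
move_arm(xyz=[[0,0,0],[0,0,0],[0,0,0],[0,0,0],[0,0,0]], twist=[0,0,0,0,0])

```text
time_s: 4.93
position: [0.4033, 0.3479, 0.1477]
tcp_rot: [3.142, -0.0, 0.814]
ft_force: [0.2, -0.3, 0.5]
grip_width: 0.331
```

```bash
python3 - <<'E'
from h import *
f=grab('side');save(f,'s2.png',(240,190,440,340),4);print(bot.get_obs()['position'])
E
```

```text
[0.40324613 0.34789375 0.14764586]
```

View pics/s2.png

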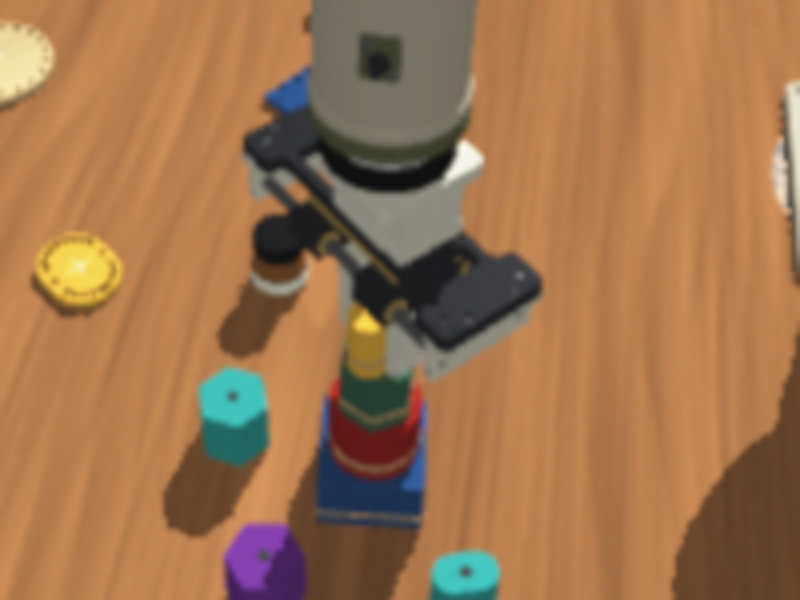

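Request:
move_arm(xyz=[[0,0,0],[0,0,0],[0,0,0]], twist=[0,0,0])

```text
time_s: 5.23
position: [0.4033, 0.3479, 0.1477]
tcp_rot: [3.142, -0.0, 0.814]
ft_force: [-0.6, -0.6, 0.2]
grip_width: 0.279
```

Request:
move_arm(xyz=[[0,0,-3],[0,0,-6],[0,0,-10],[0,0,-15],[0,0,-20]], twist=[0,0,0,0,0])

```text
time_s: 5.65
position: [0.4027, 0.3475, 0.2019]
tcp_rot: [-3.141, 0.002, 0.814]
ft_force: [-0.0, 0.7, -0.9]
grip_width: 0.276
```

```bash
python3 - <<'E'
from plan import *
o=bot.get_obs();print(o['position'],o['grip_width'],o['ft_force'])
plan([(.655,.204,.22)],None,33)
f=grab('side');save(f,'s3.png',(240,190,440,340),4)
E
```

```text
[0.40265646 0.34746554 0.20185139] 0.2762504513493791 [-0.04544042  0.66409965 -0.85178873]
"xyz": [[8, 32, -2], [8, 32, -2], [8, 32, -2], [8, 32, -2], [8, 32, -2]] "twist": [0.0, 0.0, 0.0, 0.0, 0.0]
"xyz": [[8, 32, -2], [7, 32, -2], [8, 32, -2], [6, 26, -2]] "twist": [0.0, 0.0, 0.0, 0.0]
end [655.1 204.  219.6] 0.813805277061749
```

View pics/s3.png

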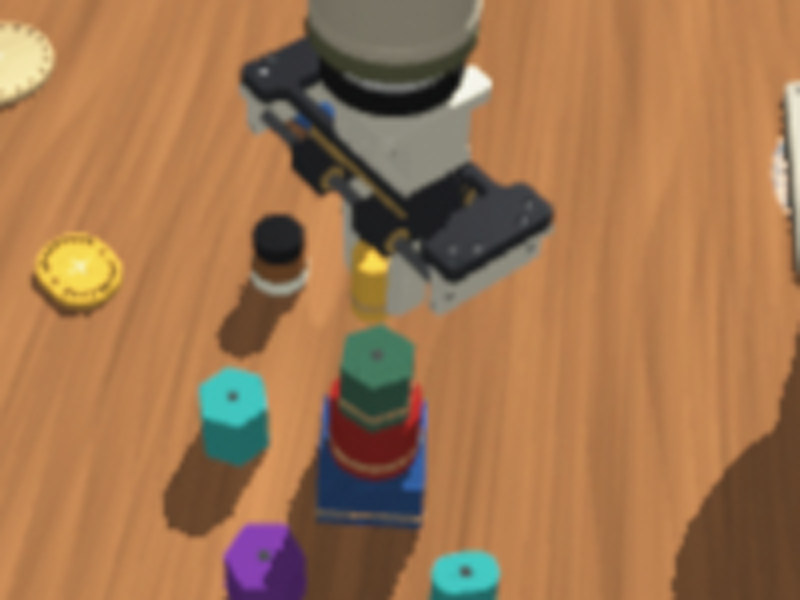

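Request:
move_arm(xyz=[[4,16,-2],[8,32,-2],[8,32,-2],[8,32,-2],[8,32,0]], twist=[0,0,0,0,0])

```text
time_s: 6.12
position: [0.5343, 0.2747, 0.2113]
tcp_rot: [3.141, -0.002, 0.814]
ft_force: [0.0, 0.2, -0.3]
grip_width: 0.279
```

Request:
move_arm(xyz=[[8,32,0],[8,32,0],[7,30,0],[5,20,10],[3,15,10]], twist=[0,0,0,0,0])

```text
time_s: 6.53
position: [0.6504, 0.2077, 0.191]
tcp_rot: [3.14, -0.002, 0.812]
ft_force: [0.2, 0.3, -0.2]
grip_width: 0.281
```

Request:
move_arm(xyz=[[2,8,20],[0,2,20],[0,0,20],[0,0,10],[0,0,0]], twist=[0,0,0,0,0])

```text
time_s: 6.95
position: [0.6545, 0.2032, 0.1165]
tcp_rot: [-3.139, 0.004, 0.814]
ft_force: [-0.4, 0.7, -0.9]
grip_width: 0.281
```

Request:
move_arm(xyz=[[0,0,0],[0,0,0],[0,0,0],[0,0,0]], twist=[0,0,0,0])

```text
time_s: 7.28
position: [0.6573, 0.2041, 0.1216]
tcp_rot: [3.14, -0.002, 0.814]
ft_force: [-0.1, 0.3, -0.1]
grip_width: 0.277
```

```bash
python3 - <<'E'
from plan import *
o=bot.get_obs();print(o['position'],o['grip_width'],o['ft_force'])
plan([(.6555,.205,.05)],None,33)
f=grab('side');save(f,'s4.png',(170,130,370,280),4)
f=grab('top');save(f,'t4.png',(170,80,320,180),4)
E
```

```text
[0.65729369 0.20410052 0.12162351] 0.2771169867624019 [-0.0985541   0.29326552 -0.06702301]
"xyz": [[0, -1, 33], [-1, -1, 33], [0.3, 0, 5.6]] "twist": [0.0, 0.0, 0.0]
end [655.6 205.   50. ] 0.8140780061369424
```

View pics/s4.png

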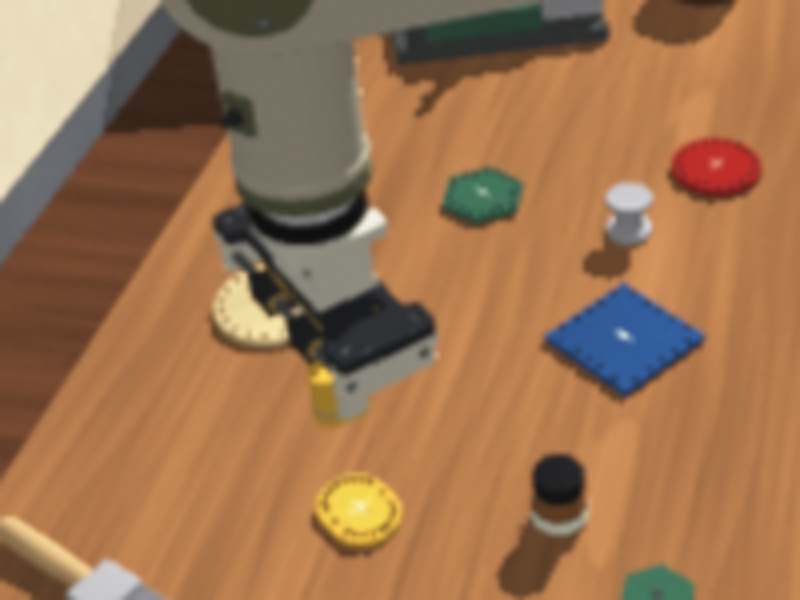

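View pics/t4.png

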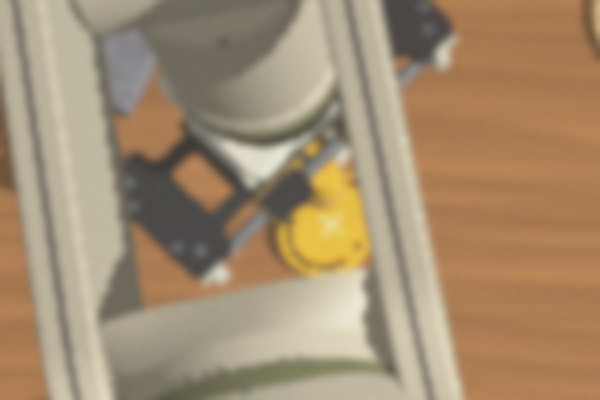

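Request:
move_arm(xyz=[[-1,-2,10],[0,0,20],[0,0,20],[0,0,18],[0,0,10]], twist=[0,0,0,0,0])

```text
time_s: 7.8
position: [0.6522, 0.204, 0.0381]
tcp_rot: [-3.139, 0.003, 0.814]
ft_force: [-1.0, -0.1, -1.0]
grip_width: 0.277
```

Request:
move_arm(xyz=[[0,0,5],[0,0,4],[0,0,3],[0,0,2],[0,0,0]], twist=[0,0,0,0,0])

```text
time_s: 8.22
position: [0.6547, 0.2045, 0.0282]
tcp_rot: [3.141, -0.001, 0.814]
ft_force: [-0.4, -0.6, 0.2]
grip_width: 0.279
```

Request:
move_arm(xyz=[[0,0,0],[0,0,0],[0,0,0],[0,0,0]], twist=[0,0,0,0])

```text
time_s: 8.55
position: [0.6545, 0.2044, 0.0281]
tcp_rot: [3.141, -0.001, 0.814]
ft_force: [-0.5, 0.0, 0.1]
grip_width: 0.282
```

Request:
move_arm(xyz=[[0,0,4],[0,0,3],[0,0,1],[0,0,1],[0,0,0]], twist=[0,0,0,0,0])

```text
time_s: 8.97
position: [0.6539, 0.2043, 0.0181]
tcp_rot: [-3.141, 0.001, 0.814]
ft_force: [-0.3, 0.3, 0.4]
grip_width: 0.278
```

Request:
move_arm(xyz=[[0,0,0.5],[0,0,0.5],[0,0,0.5],[0,0,0],[0,0,0]], twist=[0,0,0,0,0])

```text
time_s: 9.38
position: [0.6544, 0.2044, 0.0177]
tcp_rot: [3.141, -0.0, 0.814]
ft_force: [-1.8, 0.2, 4.1]
grip_width: 0.275
```

Request:
move_arm(xyz=[[0,0,0],[0,0,0],[0,0,0],[0,0,0],[0,0,0]], twist=[0,0,0,0,0], gripper=100)

```text
time_s: 9.8
position: [0.6541, 0.2043, 0.0169]
tcp_rot: [-3.141, 0.0, 0.814]
ft_force: [0.5, -0.5, 0.1]
grip_width: 0.585
```

Request:
move_arm(xyz=[[0,0,-5],[0,0,-15],[0,0,-25],[0,0,-35],[0,0,-35]], twist=[0,0,0,0,0])

```text
time_s: 10.22
position: [0.6535, 0.2042, 0.1338]
tcp_rot: [-3.141, 0.001, 0.814]
ft_force: [0.3, -0.2, -0.2]
grip_width: 0.943
```

Request:
move_arm(xyz=[[0,0,-35],[0,0,-35],[0,0,-20],[0,0,-10],[0,0,0]], twist=[0,0,0,0,0])

```text
time_s: 10.63
position: [0.6559, 0.2047, 0.2371]
tcp_rot: [3.138, -0.006, 0.814]
ft_force: [0.3, -0.7, 0.1]
grip_width: 0.998
```

```bash
python3 - <<'E'
from plan import *
f=grab('side');save(f,'s5.png',(220,200,420,350),4);g=grab('top');save(g,'t5.png',(130,80,330,280),3)
for n,fr in(('S',f),('T',g)):
    C=cloud(fr)
    for nm,lo,hi,z,x,y in(('yel',.046,.062,.054,.655,.204),('hex',.13,.144,.138,.403,.347)):
        m=(C[...,2]>lo)&(C[...,2]<hi)&(np.hypot(C[...,0]-x,C[...,1]-y)<.045)
        c,L,st,ce=cv2.connectedComponentsWithStats(m.astype(np.uint8))
        if c<2: print(n,nm,'none');continue
        i=1+st[1:,4].argmax(); v,u=np.nonzero(L==i); p=onplane(fr,np.c_[u,v],z)[:,:2]*1e3
        hull=cv2.convexHull(p.astype(np.float32)); M=cv2.moments(hull)
        print(n,nm,len(p),ce[i].round(1),cv2.minAreaRect(hull),'hullc',M['m10']/M['m00'],M['m01']/M['m00'])
E
```

```text
S yel 101 [258.9 246.5] ((649.45947265625, 207.71876525878906), (36.03368377685547, 39.3692512512207), 18.08623504638672) hullc 650.0649000434153 207.17549841474903
S hex 256 [334.3 279.2] ((402.5003967285156, 350.3021545410156), (44.25884246826172, 52.29405975341797), 7.607416152954102) hullc 402.2494289754068 349.5407872804963
T yel 149 [250.  132.7] ((651.3279418945312, 203.74429321289062), (40.97512435913086, 26.25889778137207), 45.48273468017578) hullc 651.671218473543 204.8819926849177
T hex 279 [175.5 231.5] ((403.13299560546875, 353.6220703125), (41.90102767944336, 36.571075439453125), 0.64361971616745) hullc 403.147249881931 351.1317341955751
```

View pics/s5.png

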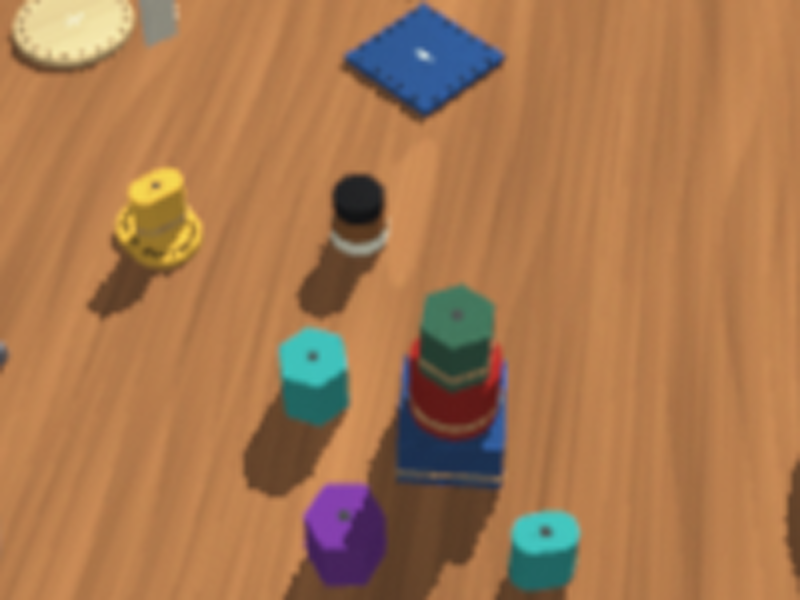

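View pics/t5.png

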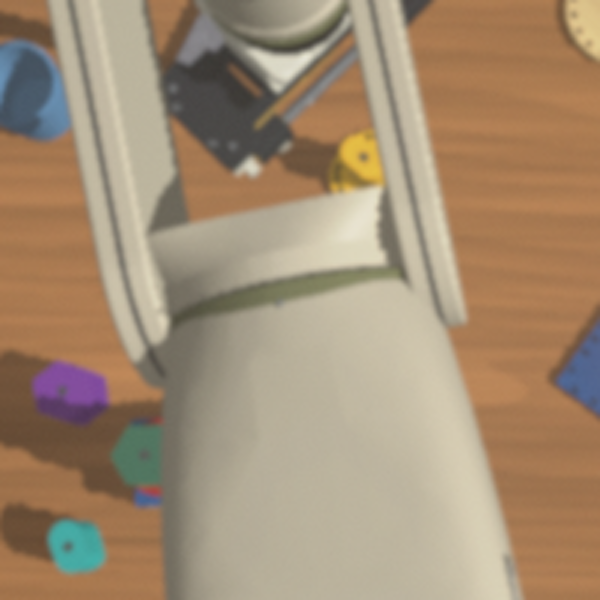

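```bash
cat >> h.py <<'E'
def hole(f,g,z,r=3):
    V=f['pixels'].astype(float).sum(2); u0,v0=map(int,np.round(g))
    s=V[v0-r:v0+r+1,u0-r:u0+r+1]; w=np.clip(np.median(s)-s-15,0,None); vv,uu=np.mgrid[v0-r:v0+r+1,u0-r:u0+r+1]
    c=np.array([(w*uu).sum(),(w*vv).sum()])/w.sum(); return c.round(2),onplane(f,c,z)[0].round(4)
E
python3 - <<'E'
from h import *
S=grab('side');T=grab('top')
print('yel',hole(S,(259,246.3),.054),hole(T,(251,132.3),.054))
print('hex',hole(S,(334.25,278.5),.138),hole(T,(177.7,231.7),.138))
C=cloud(S)
m=(C[...,2]>.13)&(C[...,2]<.144)&(np.hypot(C[...,0]-.403,C[...,1]-.347)<.04)
c,L,st,ce=cv2.connectedComponentsWithStats(m.astype(np.uint8)); i=1+st[1:,4].argmax()
# color mask of bright top: compare
v,u=np.nonzero(L==i); p=onplane(S,np.c_[u,v],.138)[:,:2]*1e3
for a in range(-90,90,5):
    n=np.array([np.cos(np.radians(a)),np.sin(np.radians(a))]); q=p@n; print(a,round(q.max()-q.min(),1),end='; ')
hsv=cv2.cvtColor(S['pixels'],cv2.COLOR_RGB2HSV)
print(hsv[278:284,325:345:3].tolist()[0][:4],hsv[292,330])
m2=(hsv[...,0]>60)&(hsv[...,0]<88)&(hsv[...,1]>60)&(hsv[...,2]>85); m2[:, :320]=0;m2[:,350:]=0;m2[:262]=0;m2[:300]&=True;m2[296:]=0
v,u=np.nonzero(m2);p=onplane(S,np.c_[u,v],.138)[:,:2]*1e3;print(len(p));h=cv2.convexHull(p.astype(np.float32))
print(cv2.approxPolyDP(h,4,True)[:,0].round(0).tolist())
for a in range(-90,90,5):
    n=np.array([np.cos(np.radians(a)),np.sin(np.radians(a))]); q=p@n; print(a,round(q.max()-q.min(),1),round((q.max()+q.min())/2-np.array([403,347.5])@n,1),end='; ')
E
```

```text
yel (array([259.75, 247.18]), array([0.647 , 0.2089, 0.054 ])) (array([250.7 , 131.86]), array([0.6542, 0.2033, 0.054 ]))
hex (array([333.62, 278.3 ]), array([0.404 , 0.3475, 0.138 ])) (array([178., 231.]), array([0.4043, 0.3458, 0.138 ]))
-90 51.0; -85 50.2; -80 49.0; -75 49.4; -70 49.6; -65 49.4; -60 49.3; -55 49.7; -50 50.0; -45 50.7; -40 51.2; -35 51.4; -30 51.2; -25 50.6; -20 49.6; -15 48.2; -10 46.8; -5 45.3; 0 44.2; 5 44.1; 10 45.1; 15 47.1; 20 48.7; 25 50.0; 30 50.8; 35 51.3; 40 51.4; 45 51.1; 50 50.4; 55 49.3; 60 48.1; 65 49.3; 70 50.4; 75 51.1; 80 51.5; 85 51.4; [[21, 99, 134], [75, 113, 120], [76, 111, 119], [75, 34, 89]] [58 62 66]
199
[[422.0, 337.0], [421.0, 362.0], [415.0, 367.0], [397.0, 370.0], [382.0, 358.0], [384.0, 337.0], [401.0, 327.0]]
-90 44.1 -1.6; -85 43.6 -1.6; -80 42.8 -1.6; -75 42.9 -1.6; -70 42.8 -1.6; -65 42.3 -1.5; -60 42.1 -1.7; -55 42.5 -1.8; -50 43.4 -1.5; -45 44.3 -1.3; -40 45.1 -1.2; -35 45.5 -1.1; -30 45.5 -1.0; -25 45.6 -1.0; -20 45.3 -1.0; -15 44.6 -1.0; -10 43.7 -1.0; -5 42.4 -1.0; 0 41.6 -0.6; 5 40.5 -0.1; 10 40.0 -0.1; 15 41.5 0.1; 20 42.6 0.3; 25 43.4 0.4; 30 43.9 0.6; 35 44.1 0.7; 40 43.9 0.9; 45 43.4 1.0; 50 42.9 1.1; 55 42.7 1.4; 60 42.2 1.7; 65 42.1 1.7; 70 42.5 1.4; 75 43.4 1.5; 80 44.0 1.5; 85 44.2 1.6;
```

```bash
python3 - <<'E'
from plan import *
plan([(.403,.347,.20)],.62,36)
E
```

```text
"xyz": [[-8, -35, 4], [-13, -34, 4], [-15, -33, 4], [-15, -33, 4], [-15, -32, 4]] "twist": [0.12, 0.074, -0.0, -0.0, -0.0]
"xyz": [[-15, -33, 3], [-15, -32, 4], [-15, -33, 3]] "twist": [-0.0, -0.0, -0.0]
end [403.1 347.3 200.2] 0.6197615172330988
```

Request:
move_arm(xyz=[[-8,-35,4],[-13,-34,4],[-15,-33,4],[-15,-33,4],[-15,-32,4]], twist=[0.12,0.07,0,0,0])

```text
time_s: 11.25
position: [0.495, 0.2936, 0.2092]
tcp_rot: [-3.141, 0.004, 0.623]
ft_force: [-0.4, 0.7, 1.2]
grip_width: 0.999
```

Request:
move_arm(xyz=[[-15,-33,3],[-13,-28,4],[-9,-20,3],[-5,-10,5],[-3,-7,5]], twist=[0,0,0,0,0])

```text
time_s: 11.67
position: [0.4023, 0.347, 0.1903]
tcp_rot: [3.142, 0.002, 0.625]
ft_force: [0.5, -0.0, 0.5]
grip_width: 0.999
```

Request:
move_arm(xyz=[[0,0,0],[0,0,0],[0,0,0],[0,0,0]], twist=[0,0,0,0])

```text
time_s: 12.0
position: [0.4051, 0.3464, 0.1923]
tcp_rot: [3.141, -0.0, 0.622]
ft_force: [0.5, -0.2, -0.4]
grip_width: 0.999
```

```bash
python3 - <<'E'
from plan import *
plan([(.403,.347,.14)],.62,36)
f=grab('side');save(f,'s6.png',(220,200,420,350),4);print(hole(f,(334,278.5),.138));f=grab('top');save(f,'t6.png',(130,80,330,280),3)
E
```

```text
"xyz": [[-1, -1, 36], [0, -1, 16]] "twist": [0.002, 0.0]
end [403.1 347.4 140.3] 0.6204756223503001
(array([333.61, 278.35]), array([0.404 , 0.3477, 0.138 ]))
```

View pics/s6.png

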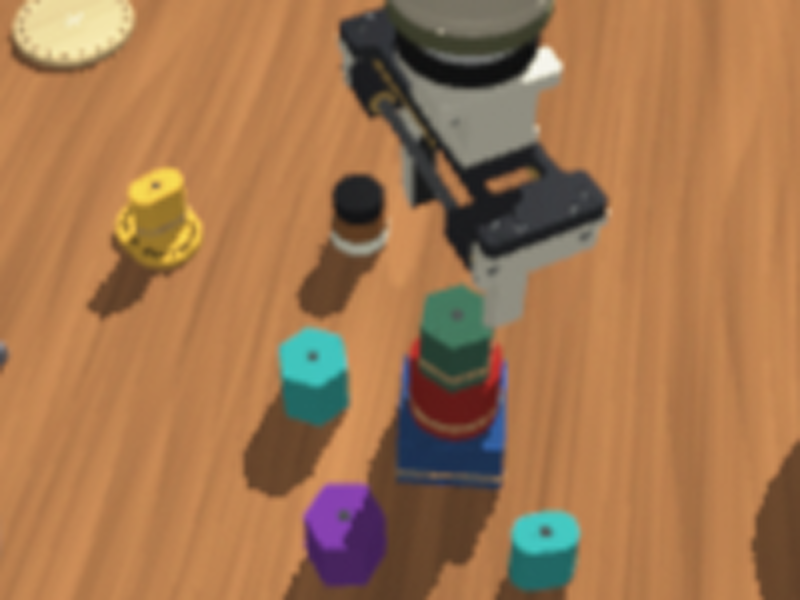

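View pics/t6.png

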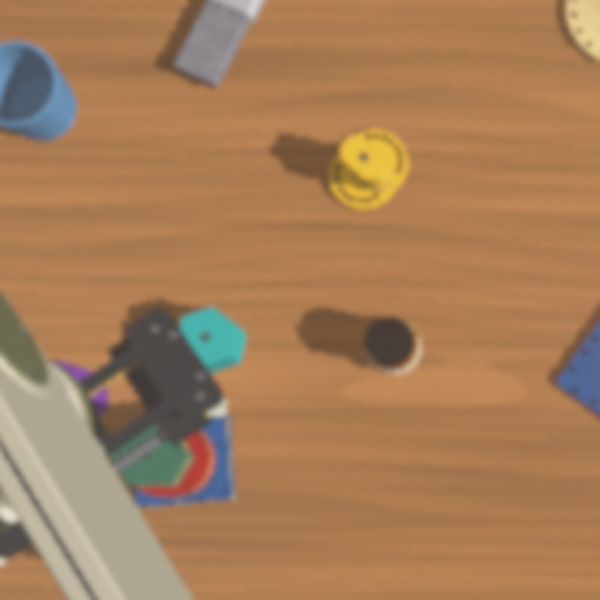

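Request:
move_arm(xyz=[[-0.5,-1,10],[0,0,20],[0,0,22],[0,0,18],[0,0,10]], twist=[0,0,0,0,0])

```text
time_s: 12.52
position: [0.4018, 0.3463, 0.1089]
tcp_rot: [3.142, 0.004, 0.623]
ft_force: [-0.3, -0.1, 0.5]
grip_width: 0.998
```

Request:
move_arm(xyz=[[0,0,6],[0,0,4],[0,0,2],[0,0,0],[0,0,0]], twist=[0,0,0,0,0])

```text
time_s: 12.93
position: [0.4036, 0.3478, 0.1011]
tcp_rot: [-3.142, -0.002, 0.624]
ft_force: [-0.2, -0.0, 0.4]
grip_width: 0.996
```

Request:
move_arm(xyz=[[0,0,0],[0,0,0],[0,0,0],[0,0,0],[0,0,0]], twist=[0,0,0,0,0], gripper=0, force=18)

```text
time_s: 13.35
position: [0.4031, 0.3475, 0.1003]
tcp_rot: [3.142, -0.0, 0.624]
ft_force: [-0.1, -0.2, -0.8]
grip_width: 0.693
```

Request:
move_arm(xyz=[[0,0,0],[0,0,0],[0,0,0],[0,0,0],[0,0,0]], twist=[0,0,0,0,0])

```text
time_s: 13.77
position: [0.403, 0.3474, 0.1001]
tcp_rot: [3.142, 0.0, 0.624]
ft_force: [-0.3, -0.7, 0.5]
grip_width: 0.478
```

Request:
move_arm(xyz=[[0,0,0],[0,0,-2],[0,0,-5],[0,0,-10],[0,0,-15]], twist=[0,0,0,0,0])

```text
time_s: 14.18
position: [0.4022, 0.3469, 0.1318]
tcp_rot: [-3.142, 0.002, 0.624]
ft_force: [0.8, 1.0, -0.3]
grip_width: 0.478
```

Request:
move_arm(xyz=[[0,0,-20],[0,0,-25],[0,0,-20],[0,0,-10],[0,0,-5]], twist=[0,0,0,0,0])

```text
time_s: 14.6
position: [0.404, 0.3481, 0.2151]
tcp_rot: [-3.142, -0.004, 0.624]
ft_force: [-0.6, 0.9, -1.1]
grip_width: 0.48
```

```bash
python3 - <<'E'
from plan import *
plan([(.54,.05,.21),(.658,-.209,.2)],None,36)
f=grab('side');save(f,'s7.png',(220,170,420,320),4)
T=grab('top')
from meas import cross
print(cross(T,(412,138),.008,3),cross(f,(290.3,178),.008,3))
save(f,'s7b.png',(265,160,365,220),8);save(T,'t7b.png',(390,115,470,165),8)
E
```

```text
"xyz": [[-7, 35, 1], [-7, 35, 0], [-7, 35, 1], [-7, 35, 0], [-7, 35, 1]] "twist": [0.0, 0.0, 0.0, 0.0, 0.0]
"xyz": [[-7, 35, 0], [-7, 35, 1], [-7, 35, 0], [-7, 35, 1], [-0.8, 6.4, -0.2]] "twist": [0.0, 0.0, 0.0, 0.0, 0.0]
"xyz": [[-7, 35, 1], [-7, 35, 1], [-7, 35, 1], [-7, 35, 1], [-7, 35, 1]] "twist": [0.0, 0.0, 0.0, 0.0, 0.0]
"xyz": [[-7, 35, 2], [-7, 35, 1], [-7, 34, 2]] "twist": [0.0, 0.0, 0.0]
end [ 657.5 -209.1  199.8] 0.623800122698263
(array([411.70833333, 137.38888889]), array([ 0.65942756, -0.20626477,  0.008     ])) (array([290.19455253, 177.52529183]), array([ 0.65684014, -0.2033578 ,  0.008     ]))
```

View pics/s7.png

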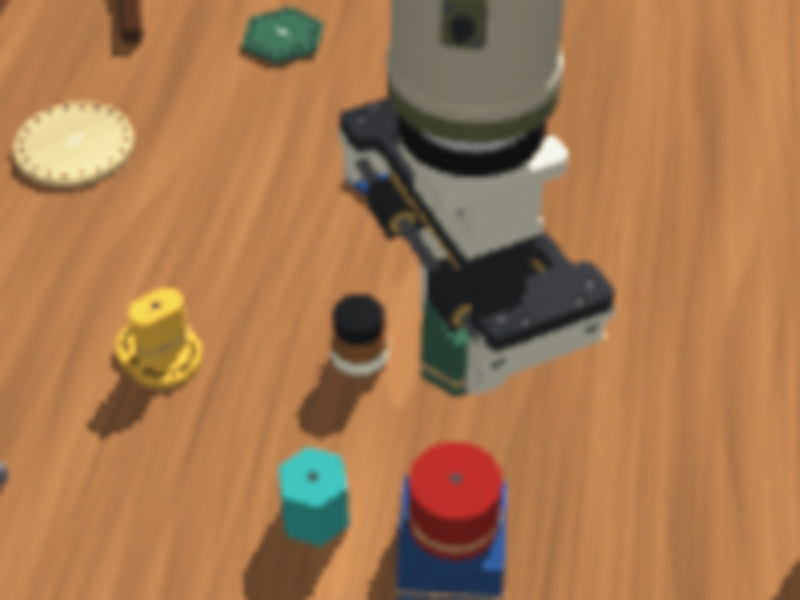

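View pics/s7b.png

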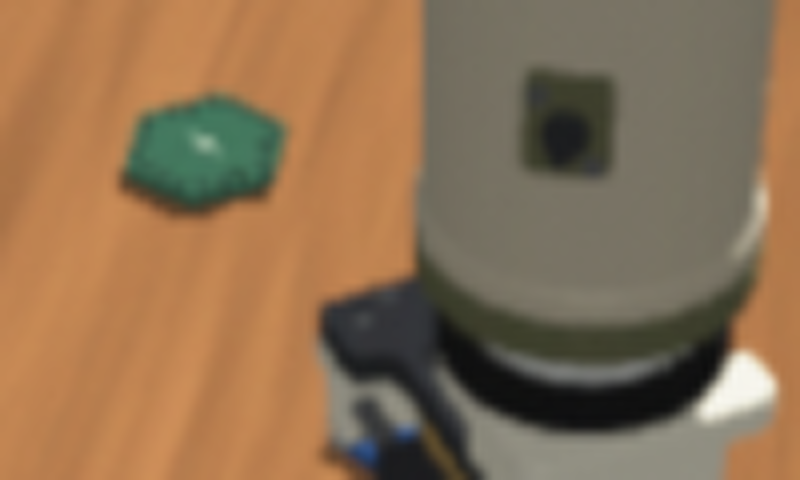

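View pics/t7b.png

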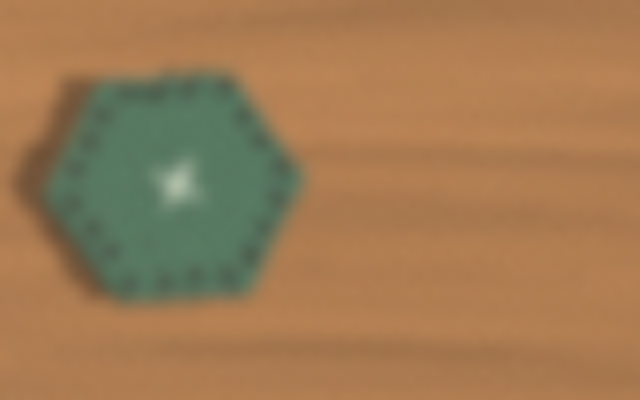

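Request:
move_arm(xyz=[[-3,15,0],[-5,28,0],[-7,35,0],[-7,35,0],[-7,35,0]], twist=[0,0,0,0,0])

```text
time_s: 15.12
position: [0.4652, 0.2088, 0.2101]
tcp_rot: [-3.141, 0.003, 0.625]
ft_force: [1.4, -0.0, -1.1]
grip_width: 0.479
```

Request:
move_arm(xyz=[[-7,35,0],[-7,35,0],[-7,35,0],[-7,35,0],[-7,35,0]], twist=[0,0,0,0,0])

```text
time_s: 15.53
position: [0.5392, 0.0461, 0.2101]
tcp_rot: [-3.14, 0.002, 0.624]
ft_force: [0.8, 0.9, -0.4]
grip_width: 0.477
```

Request:
move_arm(xyz=[[-7,35,0],[-7,35,0],[-7,35,0],[-7,35,0],[-7,35,0]], twist=[0,0,0,0,0])

```text
time_s: 15.95
position: [0.613, -0.1161, 0.2098]
tcp_rot: [-3.139, 0.002, 0.624]
ft_force: [0.2, -0.4, -0.6]
grip_width: 0.48
```

Request:
move_arm(xyz=[[-7,35,5],[-5,25,10],[-4,20,20],[-2,10,20],[-1,5,20]], twist=[0,0,0,0,0])

```text
time_s: 16.37
position: [0.6528, -0.2046, 0.1337]
tcp_rot: [-3.139, 0.002, 0.622]
ft_force: [0.1, -0.2, -0.3]
grip_width: 0.482
```

Request:
move_arm(xyz=[[0,0,10],[0,0,5],[0,0,0],[0,0,0],[0,0,0]], twist=[0,0,0,0,0])

```text
time_s: 16.78
position: [0.6545, -0.2025, 0.1239]
tcp_rot: [3.14, -0.001, 0.625]
ft_force: [-0.1, -0.5, 0.6]
grip_width: 0.481
```

```bash
python3 - <<'E'
from plan import *
plan([(.6585,-.2055,.05)],None,36)
f=grab('side');save(f,'s8.png',(220,100,420,250),4)
E
```

```text
"xyz": [[1, 2, 36], [0, 3, 36], [0.4, -0.4, 1.9]] "twist": [0.0, 0.0, 0.0]
end [ 658.5 -205.5   50. ] 0.6245686028452673
```

View pics/s8.png

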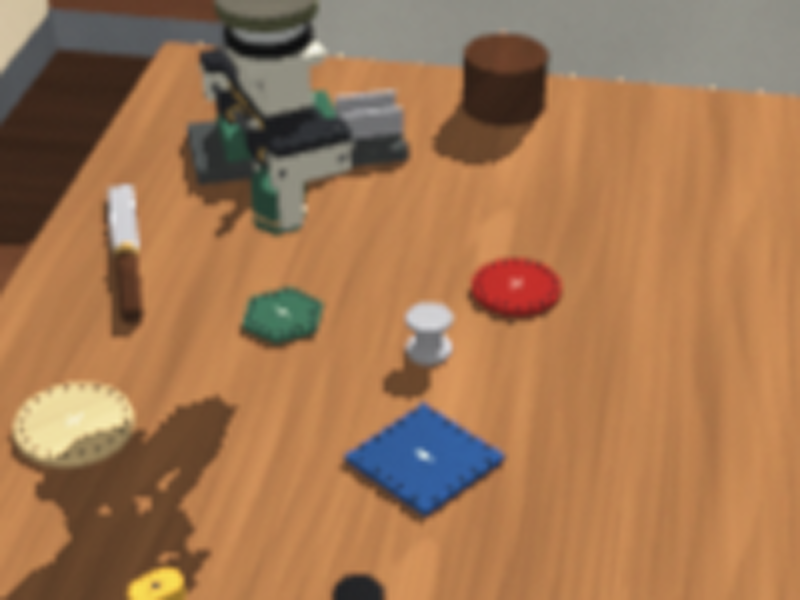

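Request:
move_arm(xyz=[[1,3,10],[0.5,1,22],[0,0,22],[0,0,18],[0,0,10]], twist=[0,0,0,0,0])

```text
time_s: 17.25
position: [0.6559, -0.2046, 0.0372]
tcp_rot: [-3.139, 0.002, 0.624]
ft_force: [-0.6, 0.6, -0.7]
grip_width: 0.48
```

Request:
move_arm(xyz=[[0,0,6],[0,0,4],[0,0,2],[0,0,0],[0,0,0]], twist=[0,0,0,0,0])

```text
time_s: 17.67
position: [0.658, -0.2055, 0.0294]
tcp_rot: [3.14, -0.001, 0.624]
ft_force: [0.2, -0.2, -0.7]
grip_width: 0.477
```

Request:
move_arm(xyz=[[0,0,0],[0,0,0],[0,0,0]], twist=[0,0,0])

```text
time_s: 17.92
position: [0.6576, -0.2053, 0.0288]
tcp_rot: [3.141, -0.001, 0.624]
ft_force: [0.9, -0.1, -2.1]
grip_width: 0.485
```

Request:
move_arm(xyz=[[0.5,0,4],[0,0,4],[0,0,2],[0,0,1],[0,0,0.5]], twist=[0,0,0,0,0])

```text
time_s: 18.33
position: [0.6573, -0.2048, 0.0162]
tcp_rot: [-3.141, 0.0, 0.624]
ft_force: [0.6, 0.1, 0.3]
grip_width: 0.478
```

Request:
move_arm(xyz=[[0,0,0.5],[0,0,0.5],[0,0,0.5],[0,0,0.5],[0,0,0]], twist=[0,0,0,0,0])

```text
time_s: 18.75
position: [0.6578, -0.205, 0.0161]
tcp_rot: [3.141, -0.0, 0.624]
ft_force: [-5.2, 1.7, 9.6]
grip_width: 0.482
```

Request:
move_arm(xyz=[[0,0,-0.5],[0,0,0],[0,0,0],[0,0,0],[0,0,0]], twist=[0,0,0,0,0], gripper=100)

```text
time_s: 19.17
position: [0.6575, -0.2049, 0.0149]
tcp_rot: [-3.141, 0.0, 0.624]
ft_force: [0.3, -0.0, -0.7]
grip_width: 0.785
```

Request:
move_arm(xyz=[[0,0,-3],[0,0,-12],[0,0,-25],[0,0,-35],[0,0,-35]], twist=[0,0,0,0,0])

```text
time_s: 19.58
position: [0.6567, -0.2046, 0.1261]
tcp_rot: [-3.14, 0.001, 0.624]
ft_force: [1.0, -0.1, 1.0]
grip_width: 0.998
```

Request:
move_arm(xyz=[[0,0,-35],[0,0,-35],[0,0,-20],[0,0,-10],[0,0,0]], twist=[0,0,0,0,0])

```text
time_s: 20.0
position: [0.6592, -0.2055, 0.2298]
tcp_rot: [3.136, -0.004, 0.624]
ft_force: [-0.6, -1.1, 0.1]
grip_width: 0.998
```

```bash
python3 - <<'E'
from plan import *
plan([(.54,.05,.21),(.403,.347,.18)],None,36)
f=grab('side');save(f,'s9.png',(220,120,420,270),4)
g=grab('top');save(g,'t9.png',(130,80,330,280),3)
E
```

```text
"xyz": [[7, -35, 2], [7, -35, 2], [7, -35, 2], [6, -35, 3], [7, -35, 2]] "twist": [0.0, 0.0, 0.0, 0.0, 0.0]
"xyz": [[6, -35, 3], [7, -35, 2], [5, -32, 2], [7, -35, 3], [7, -35, 3]] "twist": [0.0, 0.0, 0.0, 0.0, 0.0]
"xyz": [[7, -35, 3], [7, -35, 3], [7, -35, 3], [7, -35, 3], [7, -35, 3]] "twist": [0.0, 0.0, 0.0, 0.0, 0.0]
"xyz": [[6, -35, 4], [7, -35, 3], [0.7, -6.3, 0.9]] "twist": [0.0, 0.0, 0.0]
end [403.1 347.  180. ] 0.6238499527080865
```

View pics/s9.png

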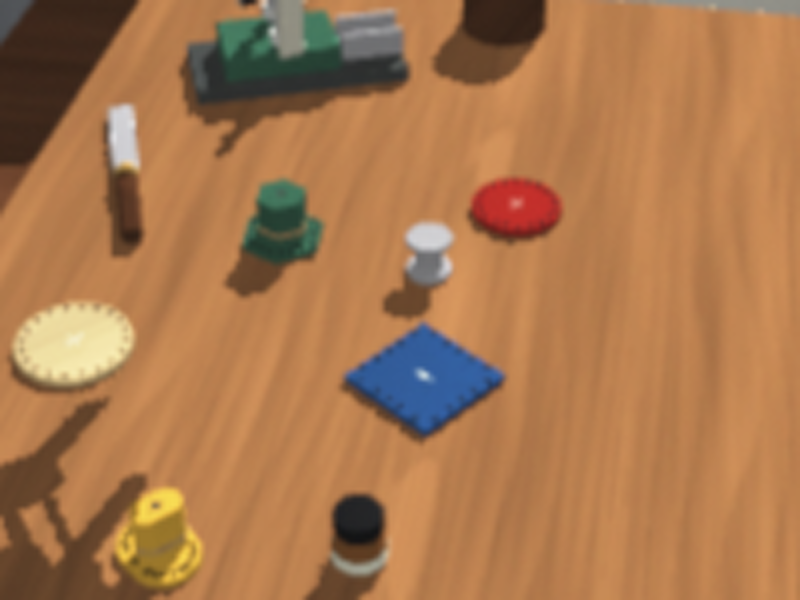

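View pics/t9.png

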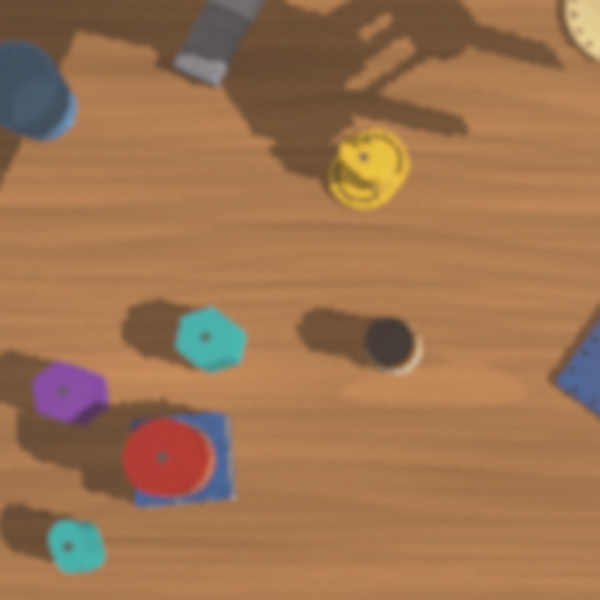

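```bash
python3 - <<'E'
from h import *
S=grab('side');T=grab('top')
for n,fr in(('S',S),('T',T)):
    C=cloud(fr);hsv=cv2.cvtColor(fr['pixels'],cv2.COLOR_RGB2HSV).astype(int)
    for nm,z,x,y,r in(('yel',.054,.655,.204,.035),('red',.092,.403,.347,.045),('bluesq',.046,.403,.347,.06)):
        m=(abs(C[...,2]-z)<.006)&(np.hypot(C[...,0]-x,C[...,1]-y)<r)
        if nm=='red': m&=hsv[...,1]>120
        c,L,st,ce=cv2.connectedComponentsWithStats(m.astype(np.uint8))
        i=1+st[1:,4].argmax(); v,u=np.nonzero(L==i); p=onplane(fr,np.c_[u,v],z)[:,:2]*1e3
        hull=cv2.convexHull(p.astype(np.float32)); M=cv2.moments(hull)
        print(n,nm,len(p),ce[i].round(1),np.round(np.hstack(cv2.minAreaRect(hull)),1),'hullc',M['m10']/M['m00'],M['m01']/M['m00'])
print(hole(T,(184,232.2),.092),hole(S,(334,289.5),.092))
E
```

```text
S yel 95 [259.  246.3] [650.1 206.3  35.8  36.3  16.7] hullc 650.34805768771 205.89584414450954
S red 380 [333.8 289.8] [401.6 348.1  56.7  61.6   9.9] hullc 402.2056318275176 347.71301650697063
S bluesq 238 [332.4 306.1] [402.9 349.   70.1  74.1   5.4] hullc 403.43774075585446 348.97745598038523
T yel 155 [250.6 132.7] [652.  203.2  40.9  24.5  45.6] hullc 651.9395125839308 203.43658227476234
T red 528 [183.6 232.3] [404.4 344.8  55.3  59.9   0.7] hullc 403.7824191779944 345.47617923540594
T bluesq 251 [194.9 234.9] [403.9 345.6  70.1  70.1   6.4] hullc 401.4646693069822 340.7611759136049
(array([nan, nan]), array([nan, nan, nan])) (array([333.63, 289.32]), array([0.4029, 0.3469, 0.092 ]))h.py:27: RuntimeWarning: invalid value encountered in divide
  c=np.array([(w*uu).sum(),(w*vv).sum()])/w.sum(); return c.round(2),onplane(f,c,z)[0].round(4)
```

Request:
move_arm(xyz=[[3,-15,0],[5,-28,0],[7,-35,2],[7,-35,3],[7,-35,3]], twist=[0,0,0,0,0])

```text
time_s: 20.62
position: [0.5927, -0.0666, 0.2143]
tcp_rot: [-3.139, 0.003, 0.623]
ft_force: [0.6, 0.8, 0.6]
grip_width: 1.002
```

Request:
move_arm(xyz=[[7,-35,3],[7,-35,3],[7,-35,3],[7,-35,3],[7,-35,3]], twist=[0,0,0,0,0])

```text
time_s: 21.03
position: [0.5186, 0.0959, 0.1997]
tcp_rot: [-3.14, 0.003, 0.624]
ft_force: [0.0, -0.2, -0.3]
grip_width: 1.001
```

Request:
move_arm(xyz=[[7,-35,3],[7,-35,3],[7,-35,3],[7,-35,3],[6,-35,3]], twist=[0,0,0,0,0])

```text
time_s: 21.45
position: [0.4441, 0.2575, 0.1848]
tcp_rot: [-3.141, 0.003, 0.624]
ft_force: [0.9, 0.3, 0.5]
grip_width: 0.995
```

Request:
move_arm(xyz=[[6,-35,4],[5,-25,5],[3,-15,5],[1,-6,5],[0,0,0]], twist=[0,0,0,0,0])

```text
time_s: 21.87
position: [0.409, 0.331, 0.1651]
tcp_rot: [-3.141, 0.005, 0.626]
ft_force: [0.3, -0.1, -0.5]
grip_width: 1.001
```

Request:
move_arm(xyz=[[0,0,0],[0,0,0],[0,0,0]], twist=[0,0,0])

```text
time_s: 22.12
position: [0.4118, 0.3301, 0.1683]
tcp_rot: [3.141, -0.0, 0.622]
ft_force: [-0.2, 0.4, -0.6]
grip_width: 1.001
```

```bash
python3 - <<'E'
from plan import *
plan([(.403,.347,.10)],None,36)
E
```

```text
"xyz": [[1, -10, 35], [2, -9, 33]] "twist": [0.0, 0.0]
end [403.2 347.2 100.3] 0.6223117086240912
```

Request:
move_arm(xyz=[[1,-7,5],[1,-7,10],[1,-5,18],[0,0,15],[0,0,8]], twist=[0,0,0,0,0])

```text
time_s: 22.53
position: [0.401, 0.3479, 0.1093]
tcp_rot: [-3.141, 0.003, 0.624]
ft_force: [-0.1, -0.0, -0.3]
grip_width: 0.999
```

Request:
move_arm(xyz=[[0,0,0],[0,0,0],[0,0,0],[0,0,0]], twist=[0,0,0,0])

```text
time_s: 22.87
position: [0.4031, 0.3487, 0.1133]
tcp_rot: [3.142, -0.002, 0.624]
ft_force: [0.5, -0.4, 0.3]
grip_width: 0.999
```

```bash
python3 - <<'E'
from plan import *
plan([(.403,.347,.055)],None,36)
f=grab('side');save(f,'s10.png',(240,200,440,350),4)
E
```

```text
"xyz": [[-1, 1, 36], [0, 0, 22]] "twist": [0.0, 0.0]
end [403.  347.3  55.3] 0.6236567408984717
```

View pics/s10.png

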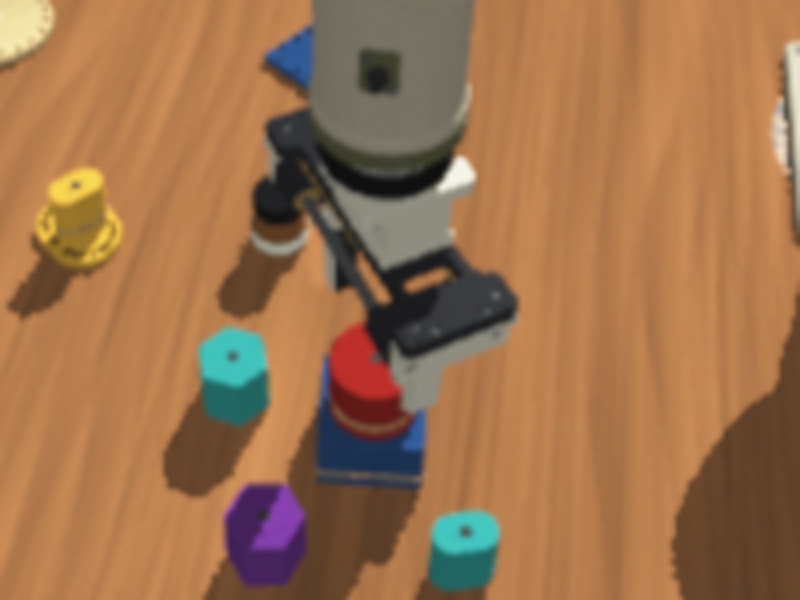

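Request:
move_arm(xyz=[[-1,1,8],[0,0,15],[0,0,15],[0,0,10],[0,0,5]], twist=[0,0,0,0,0])

```text
time_s: 23.33
position: [0.4013, 0.3461, 0.0572]
tcp_rot: [3.142, 0.002, 0.624]
ft_force: [-0.6, 0.1, -0.6]
grip_width: 1.003
```

Request:
move_arm(xyz=[[0,0,3],[0,0,1],[0,0,0],[0,0,0],[0,0,0]], twist=[0,0,0,0,0])

```text
time_s: 23.75
position: [0.4027, 0.3472, 0.0559]
tcp_rot: [3.142, -0.001, 0.624]
ft_force: [1.0, 0.1, -0.3]
grip_width: 1.0
```

Request:
move_arm(xyz=[[0,0,0],[0,0,0],[0,0,0],[0,0,0],[0,0,0]], twist=[0,0,0,0,0], gripper=0, force=22)

```text
time_s: 24.17
position: [0.4022, 0.3469, 0.0552]
tcp_rot: [-3.142, -0.0, 0.624]
ft_force: [-1.3, -0.9, -0.7]
grip_width: 0.693
```

Request:
move_arm(xyz=[[0,0,0],[0,0,0],[0,0,0],[0,0,0],[0,0,0]], twist=[0,0,0,0,0])

```text
time_s: 24.58
position: [0.4022, 0.3468, 0.0552]
tcp_rot: [3.142, -0.0, 0.624]
ft_force: [-0.0, -1.3, 1.1]
grip_width: 0.645
```

Request:
move_arm(xyz=[[0,0,-2],[0,0,-5],[0,0,-10],[0,0,-20],[0,0,-30]], twist=[0,0,0,0,0])

```text
time_s: 25.0
position: [0.4004, 0.3456, 0.1209]
tcp_rot: [-3.141, 0.005, 0.624]
ft_force: [0.7, 1.0, -0.3]
grip_width: 0.642
```

Request:
move_arm(xyz=[[0,0,-25],[0,0,-15],[0,0,-10],[0,0,0],[0,0,0]], twist=[0,0,0,0,0])

```text
time_s: 25.42
position: [0.4024, 0.3469, 0.1724]
tcp_rot: [-3.142, -0.001, 0.624]
ft_force: [0.9, -1.3, -1.5]
grip_width: 0.64
```

```bash
python3 - <<'E'
from plan import *
from meas import cross
plan([(.52,.06,.175),(.439,-.292,.16)],None,35)
f=grab('side');save(f,'s11.png',(240,130,440,280),4);g=grab('top');save(g,'t11.png',(395,180,495,260),8)
print(cross(g,(447.2,222.8),.008,4),cross(f,(348.7,170.4),.008,3))
E
```

```text
"xyz": [[-8, 34, 0], [-8, 34, 0], [-8, 34, 0], [-8, 34, 0], [-8, 34, -1]] "twist": [0.0, 0.0, 0.0, 0.0, 0.0]
"xyz": [[-8, 34, 0], [-8, 34, -1], [-9, 34, 0], [-7, 30, -1], [-26, 23, 1]] "twist": [0.0, 0.0, 0.0, 0.0, 0.0]
"xyz": [[-26, 23, 2], [-26, 23, 1], [-26, 23, 2], [-26, 23, 1], [-26, 23, 2]] "twist": [0.0, 0.0, 0.0, 0.0, 0.0]
"xyz": [[-26, 23, 1], [-27, 23, 2], [-26, 23, 1], [-27, 23, 2], [-9, 8, 0]] "twist": [0.0, 0.0, 0.0, 0.0, 0.0]
end [ 439.4 -291.7  160.1] 0.6237733948388244
(array([447.17577706, 222.83708467]), array([ 0.43905043, -0.29370469,  0.008     ])) (array([nan, nan]), array([nan, nan, nan]))meas.py:7: RuntimeWarning: invalid value encountered in divide
  c=np.array([(w*uu).sum(),(w*vv).sum()])/w.sum()
```

View pics/s11.png

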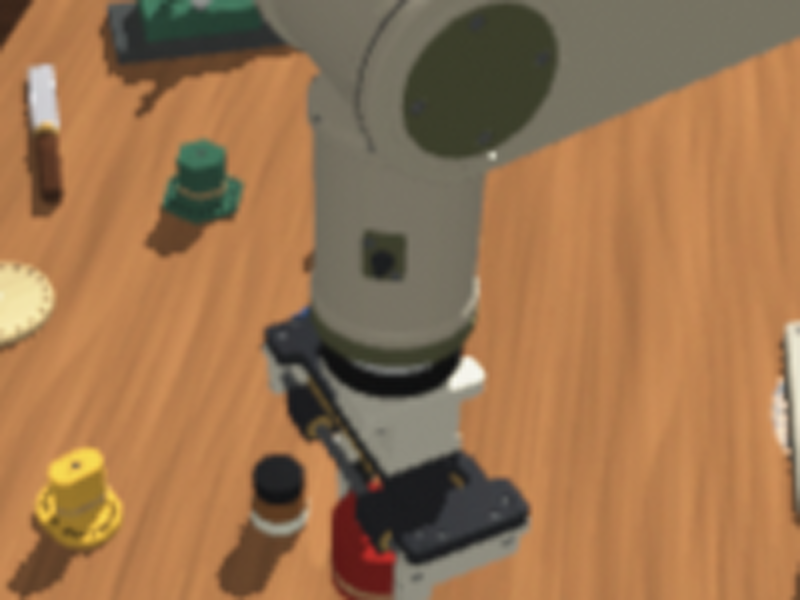

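View pics/t11.png

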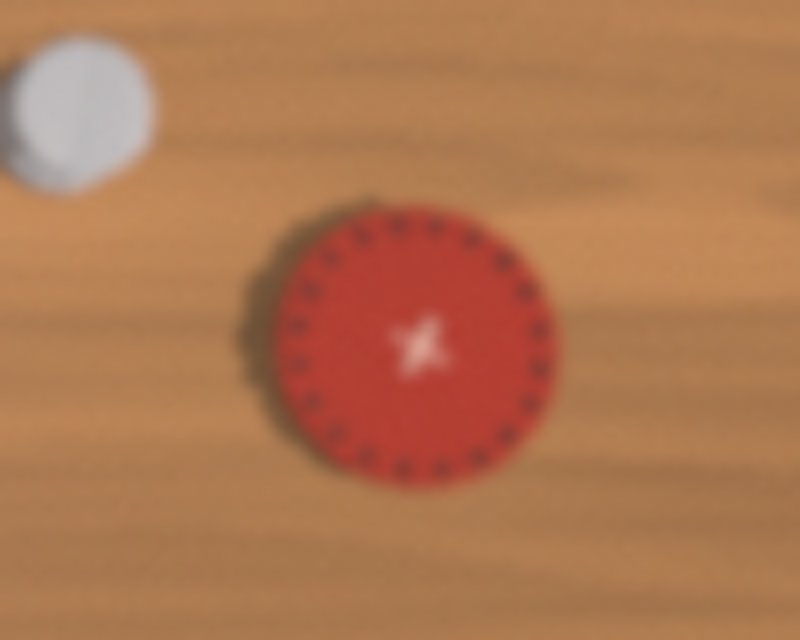

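Request:
move_arm(xyz=[[-4,16,0],[-6,26,0],[-8,34,0],[-8,34,0],[-8,34,-1]], twist=[0,0,0,0,0])

```text
time_s: 25.93
position: [0.4578, 0.2085, 0.1711]
tcp_rot: [-3.141, 0.003, 0.625]
ft_force: [-0.1, 0.5, -0.7]
grip_width: 0.642
```

Request:
move_arm(xyz=[[-8,34,0],[-8,34,0],[-9,34,0],[-9,34,0],[-18,30,0]], twist=[0,0,0,0,0])

```text
time_s: 26.35
position: [0.5136, 0.0433, 0.1714]
tcp_rot: [-3.14, 0.002, 0.624]
ft_force: [1.4, 0.7, -0.3]
grip_width: 0.643
```

Request:
move_arm(xyz=[[-25,22,1],[-26,23,1],[-26,23,2],[-26,23,1],[-26,23,2]], twist=[0,0,0,0,0])

```text
time_s: 26.77
position: [0.4738, -0.1241, 0.1645]
tcp_rot: [-3.139, 0.001, 0.624]
ft_force: [0.9, 0.3, -0.6]
grip_width: 0.644
```

Request:
move_arm(xyz=[[-26,23,1],[-26,23,2],[-24,20,1],[-18,15,2],[-10,8,0]], twist=[0,0,0,0,0])

```text
time_s: 27.18
position: [0.441, -0.2577, 0.158]
tcp_rot: [-3.139, 0.002, 0.622]
ft_force: [0.4, 0.3, -1.6]
grip_width: 0.643
```

Request:
move_arm(xyz=[[0,0,0],[0,0,0],[0,0,0]], twist=[0,0,0])

```text
time_s: 27.43
position: [0.443, -0.2547, 0.1596]
tcp_rot: [-3.14, -0.0, 0.624]
ft_force: [-0.1, 0.0, -0.9]
grip_width: 0.642
```

```bash
python3 - <<'E'
from plan import *
plan([(.439,-.293,.10)],None,36)
f=grab('side');save(f,'s12.png',(240,90,440,240),4)
E
```

```text
"xyz": [[-13, 15, 30], [-13, 14, 30]] "twist": [0.0, 0.0]
end [ 438.8 -293.3   99.5] 0.6243113644832725
```

View pics/s12.png

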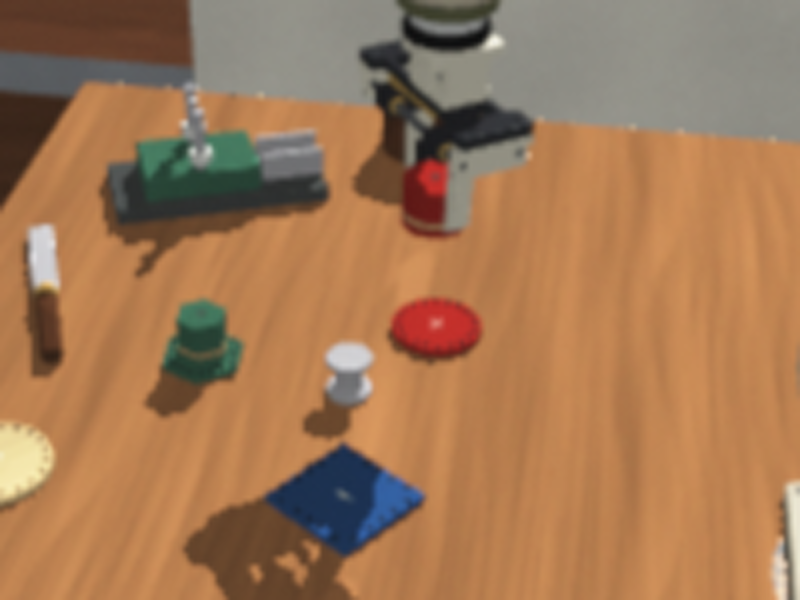

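Request:
move_arm(xyz=[[-6,7,0],[-10,11,5],[-7,8,10],[-3,3,20],[0,0,22]], twist=[0,0,0,0,0])

```text
time_s: 27.9
position: [0.4391, -0.2971, 0.1029]
tcp_rot: [3.139, -0.0, 0.623]
ft_force: [-0.2, -0.7, -0.7]
grip_width: 0.641
```

Request:
move_arm(xyz=[[0,0,20],[0,0,15],[0,0,10],[0,0,6],[0,0,3]], twist=[0,0,0,0,0])

```text
time_s: 28.32
position: [0.4382, -0.2947, 0.0479]
tcp_rot: [-3.14, 0.0, 0.623]
ft_force: [0.5, 0.7, -0.6]
grip_width: 0.643
```

Request:
move_arm(xyz=[[0,0,0],[0,0,0],[0,0,0]], twist=[0,0,0])

```text
time_s: 28.57
position: [0.4395, -0.2952, 0.0503]
tcp_rot: [3.14, -0.0, 0.624]
ft_force: [-1.1, -0.5, -1.1]
grip_width: 0.643
```

```bash
python3 - <<'E'
from plan import *
plan([(.439,-.293,.03)],None,36)
f=grab('side');save(f,'s13.png',(300,120,400,200),8)
E
```

```text
"xyz": [[1, -2, 20]] "twist": [0.0]
end [ 439.2 -293.    30.2] 0.623888404745925
```

View pics/s13.png

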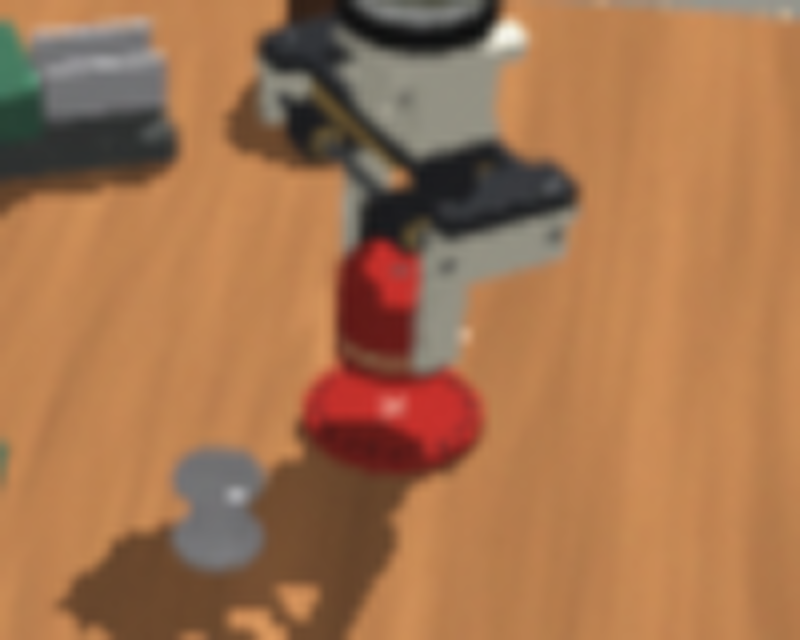

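Request:
move_arm(xyz=[[0.5,-1,6],[0,0,8],[0,0,6],[0,0,4],[0,0,2]], twist=[0,0,0,0,0])

```text
time_s: 29.03
position: [0.4379, -0.2929, 0.0218]
tcp_rot: [-3.14, 0.001, 0.624]
ft_force: [-0.2, -0.0, -1.0]
grip_width: 0.645
```

Request:
move_arm(xyz=[[0,0,0],[0,0,0],[0,0,0]], twist=[0,0,0])

```text
time_s: 29.28
position: [0.4387, -0.2937, 0.0233]
tcp_rot: [3.141, -0.0, 0.624]
ft_force: [-0.4, 0.9, -0.7]
grip_width: 0.642
```

Request:
move_arm(xyz=[[0,0,2],[0,0,2],[0,0,1],[0,0,0.5],[0,0,0]], twist=[0,0,0,0,0])

```text
time_s: 29.7
position: [0.4385, -0.2934, 0.0174]
tcp_rot: [-3.141, 0.0, 0.624]
ft_force: [-0.0, -0.4, -0.6]
grip_width: 0.644
```

Request:
move_arm(xyz=[[0,0,0.5],[0,0,0.5],[0,0,0.5],[0,0,0],[0,0,0]], twist=[0,0,0,0,0])

```text
time_s: 30.12
position: [0.4387, -0.2935, 0.0172]
tcp_rot: [-3.142, 0.0, 0.624]
ft_force: [-4.9, 3.2, 10.5]
grip_width: 0.642
```

Contact on the red base; release.

Request:
move_arm(xyz=[[0,0,-0.5],[0,0,0],[0,0,0],[0,0,0],[0,0,0]], twist=[0,0,0,0,0], gripper=100)

```text
time_s: 30.53
position: [0.4386, -0.2935, 0.0165]
tcp_rot: [-3.142, 0.0, 0.624]
ft_force: [-0.2, -0.2, -0.1]
grip_width: 0.951
```

Request:
move_arm(xyz=[[0,0,-3],[0,0,-12],[0,0,-25],[0,0,-35],[0,0,-35]], twist=[0,0,0,0,0])

```text
time_s: 30.95
position: [0.4378, -0.2929, 0.1279]
tcp_rot: [-3.14, 0.0, 0.624]
ft_force: [0.6, -0.7, -0.1]
grip_width: 0.999
```

Request:
move_arm(xyz=[[0,0,-25],[0,0,-20],[0,0,-10],[0,0,0],[0,0,0]], twist=[0,0,0,0,0])

```text
time_s: 31.37
position: [0.4387, -0.2936, 0.1817]
tcp_rot: [3.141, -0.0, 0.624]
ft_force: [0.6, -0.4, -0.5]
grip_width: 1.0
```

```bash
python3 - <<'E'
from plan import *
from meas import cross
plan([(.53,.02,.18),(.403,.347,.15)],1.68,35)
f=grab('side');save(f,'s14.png',(240,120,440,270),4);g=grab('top');save(g,'t14.png',(140,160,360,260),3)
print(cross(g,(342.6,202.3),.008,4),cross(f,(325.4,213.3),.008,4))
for n,fr in(('S',f),('T',g)):
    C=cloud(fr)
    for nm,z,x,y,r in(('bluesq',.046,.403,.347,.06),('base',.008,.486,-.025,.08)):
        m=(abs(C[...,2]-z)<.006)&(np.hypot(C[...,0]-x,C[...,1]-y)<r)
        if nm=='base':
            h=cv2.cvtColor(fr['pixels'],cv2.COLOR_RGB2HSV); m=(h[...,0]>100)&(h[...,0]<125)&(np.hypot(C[...,0]-x,C[...,1]-y)<r)
        c,L,st,ce=cv2.connectedComponentsWithStats(m.astype(np.uint8))
        i=1+st[1:,4].argmax(); v,u=np.nonzero(L==i); p=onplane(fr,np.c_[u,v],z)[:,:2]*1e3
        hull=cv2.convexHull(p.astype(np.float32)); M=cv2.moments(hull)
        print(n,nm,len(p),np.round(np.hstack(cv2.minAreaRect(hull)),1),'hullc',M['m10']/M['m00'],M['m01']/M['m00'])
E
```

```text
"xyz": [[28, -22, 0], [30, -18, 0], [32, -14, 0], [33, -11, 0], [34, -6, 0]] "twist": [-0.12, -0.12, -0.12, -0.12, -0.12]
"xyz": [[35, -2, 0], [35, 2, 0], [34, 6, 1], [34, 10, 0], [11, 5, 1]] "twist": [-0.12, -0.12, -0.12, -0.096, -0.0]
"xyz": [[34, -9, 3], [34, -9, 3], [34, -9, 3], [34, -9, 3], [34, -9, 3]] "twist": [-0.0, -0.0, -0.0, -0.0, -0.0]
"xyz": [[34, -9, 3], [34, -9, 3], [34, -9, 3], [34, -10, 3], [33, -9, 2]] "twist": [-0.0, -0.0, -0.0, -0.0, -0.0]
end [403.1 347.4 150.4] 1.6798039834848897
(array([342.53285968, 202.34280639]), array([ 0.48772452, -0.02763431,  0.008     ])) (array([325.43640351, 213.31907895]), array([ 0.48647127, -0.02378985,  0.008     ]))
S bluesq 634 [403.2 349.3  69.6  75.7   6.4] hullc 403.3996832619274 348.80355336450816
S base 571 [485.6 -20.8 101.2 101.3  55.3] hullc 485.3700443188901 -20.901394779971955
T bluesq 861 [403.9 345.8  70.1  71.8   6.4] hullc 403.7655042982836 346.0912378658588
T base 1250 [486.6 -24.6  97.1  96.2  55.9] hullc 482.2219481850029 -26.375750547674855
```

View pics/s14.png

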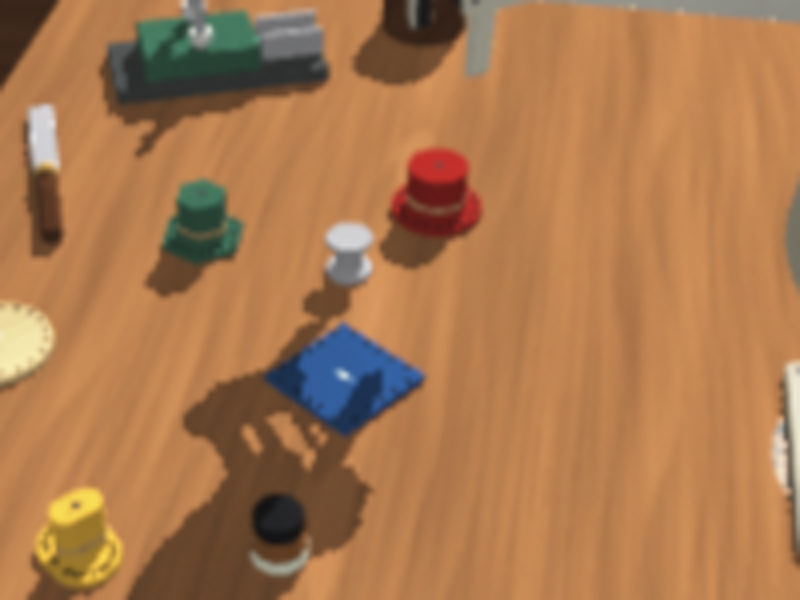

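View pics/t14.png

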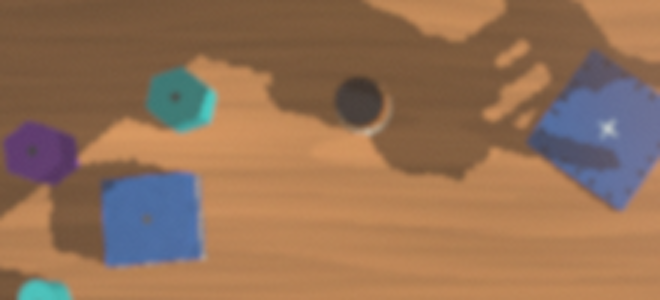

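```bash
python3 - <<'E'
from plan import *
plan([(.52,.02,.18),(.4035,.347,.13)],.112,35)
E
```

```text
"xyz": [[27, -22, 0], [24, -25, 0], [21, -28, 0], [17, -30, 0], [14, -32, 0]] "twist": [0.12, 0.12, 0.12, 0.12, 0.032]
"xyz": [[12, -33, 0], [13, -33, 0], [13, -33, 0], [12, -33, 0], [3, -8, 0]] "twist": [-0.0, -0.0, -0.0, -0.0, -0.0]
"xyz": [[-8, -34, 5], [-8, -34, 5], [-8, -34, 5], [-8, -34, 5], [-8, -34, 5]] "twist": [-0.0, -0.0, -0.0, -0.0, -0.0]
"xyz": [[-8, -34, 5], [-8, -34, 5], [-8, -34, 5], [-8, -34, 6], [-7, -32, 5]] "twist": [-0.0, -0.0, -0.0, -0.0, -0.0]
end [403.3 347.4 130. ] 0.11177195501787107
```

Request:
move_arm(xyz=[[20,-16,0],[24,-25,0],[21,-28,0],[17,-30,0],[14,-32,0]], twist=[0.12,0.12,0.12,0.12,0.03])

```text
time_s: 31.88
position: [0.4797, -0.134, 0.1795]
tcp_rot: [-3.14, 0.003, 0.11]
ft_force: [0.2, -0.5, 0.4]
grip_width: 1.0
```

Request:
move_arm(xyz=[[12,-33,0],[13,-33,0],[13,-33,0],[12,-33,0],[3,-25,0]], twist=[0,0,0,0,0])

```text
time_s: 32.3
position: [0.5143, 0.0292, 0.1795]
tcp_rot: [-3.14, 0.003, 0.119]
ft_force: [0.0, -0.1, -0.6]
grip_width: 0.997
```

Request:
move_arm(xyz=[[-8,-34,4],[-8,-34,4],[-8,-34,4],[-8,-34,4],[-8,-34,4]], twist=[0,0,0,0,0])

```text
time_s: 32.72
position: [0.453, 0.1916, 0.1593]
tcp_rot: [3.141, 0.003, 0.118]
ft_force: [0.8, -0.6, 1.1]
grip_width: 0.998
```

Request:
move_arm(xyz=[[-8,-34,4],[-8,-34,4],[-7,-30,4],[-5,-20,4],[-2,-10,2]], twist=[0,0,0,0,0])

```text
time_s: 33.13
position: [0.4075, 0.3156, 0.141]
tcp_rot: [3.14, 0.004, 0.121]
ft_force: [0.5, -0.2, 0.8]
grip_width: 1.003
```

Request:
move_arm(xyz=[[0,0,0],[0,0,0],[0,0,0]], twist=[0,0,0])

```text
time_s: 33.38
position: [0.4105, 0.3129, 0.1432]
tcp_rot: [3.141, 0.001, 0.118]
ft_force: [0.3, -0.3, -0.5]
grip_width: 1.0
```

```bash
python3 - <<'E'
from plan import *
plan([(.4035,.347,.08)],.112,35)
E
```

```text
"xyz": [[-1, -17, 31], [-2, -17, 31], [0, -0.7, 1.2]] "twist": [0.006, -0.0, -0.0]
end [403.5 347.   80. ] 0.11163011714631055
```

Request:
move_arm(xyz=[[-1,-12,5],[-1,-14,10],[-1,-8,15],[0,-1,15],[0,0,10]], twist=[0.006,0,0,0,0])

```text
time_s: 33.8
position: [0.4035, 0.3474, 0.0875]
tcp_rot: [3.141, 0.001, 0.111]
ft_force: [0.4, -0.4, -0.2]
grip_width: 1.002
```

Request:
move_arm(xyz=[[0,0,5],[0,0,0],[0,0,0],[0,0,0]], twist=[0,0,0,0])

```text
time_s: 34.13
position: [0.404, 0.3485, 0.0847]
tcp_rot: [-3.141, -0.001, 0.112]
ft_force: [0.7, 0.0, -0.0]
grip_width: 0.999
```

```bash
python3 - <<'E'
from plan import *
plan([(.4035,.347,.01)],.112,35)
f=grab('side');save(f,'s15.png',(240,200,440,350),4)
E
```

```text
"xyz": [[0, 1, 35], [-1, 0, 35], [0.2, 0.5, 4.7]] "twist": [-0.0, -0.0, -0.0]
end [403.5 347.   10. ] 0.11159787701327062
```

View pics/s15.png

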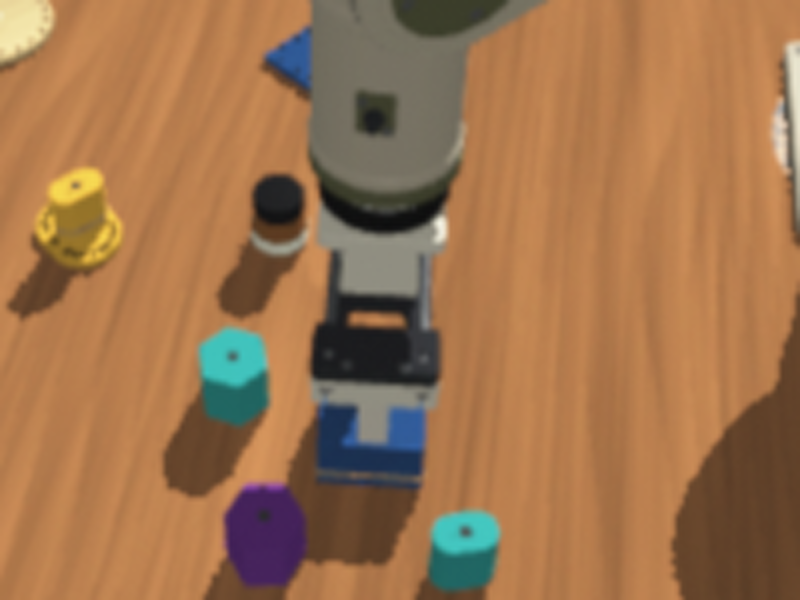

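Request:
move_arm(xyz=[[-0.5,1,6],[0,0,12],[0,0,15],[0,0,12],[0,0,10]], twist=[0,0,0,0,0])

```text
time_s: 34.6
position: [0.4019, 0.3469, 0.0266]
tcp_rot: [3.141, 0.002, 0.112]
ft_force: [-0.5, 0.7, -0.4]
grip_width: 0.998
```

Request:
move_arm(xyz=[[0,0,8],[0,0,5],[0,0,3],[0,0,2],[0,0,0]], twist=[0,0,0,0,0])

```text
time_s: 35.02
position: [0.4028, 0.3476, 0.0106]
tcp_rot: [-3.142, -0.0, 0.112]
ft_force: [-0.3, 0.0, 0.0]
grip_width: 1.002
```

Request:
move_arm(xyz=[[0,0,0],[0,0,0],[0,0,0],[0,0,0],[0,0,0]], twist=[0,0,0,0,0], gripper=0, force=28)

```text
time_s: 35.43
position: [0.4031, 0.3476, 0.0111]
tcp_rot: [-3.141, -0.001, 0.112]
ft_force: [-0.2, -1.0, 1.9]
grip_width: 0.753
```

Request:
move_arm(xyz=[[0,0,0],[0,0,0],[0,0,0]], twist=[0,0,0])

```text
time_s: 35.68
position: [0.4031, 0.3476, 0.0111]
tcp_rot: [-3.141, -0.001, 0.112]
ft_force: [-0.5, -1.6, 5.6]
grip_width: 0.752
```

Request:
move_arm(xyz=[[0,0,-2],[0,0,-5],[0,0,-10],[0,0,-20],[0,0,-30]], twist=[0,0,0,0,0])

```text
time_s: 36.1
position: [0.4006, 0.346, 0.076]
tcp_rot: [3.139, 0.005, 0.112]
ft_force: [0.1, 0.2, -2.5]
grip_width: 0.752
```

Request:
move_arm(xyz=[[0,0,-30],[0,0,-20],[0,0,-10],[0,0,0],[0,0,0]], twist=[0,0,0,0,0])

```text
time_s: 36.52
position: [0.4028, 0.3475, 0.1375]
tcp_rot: [-3.141, -0.0, 0.112]
ft_force: [0.2, -0.3, -2.1]
grip_width: 0.75
```

```bash
python3 - <<'E'
from plan import *
plan([(.487,-.0255,.13)],None,35)
f=grab('side');save(f,'s16.png',(240,150,440,300),4)
E
```

```text
"xyz": [[4, 35, 1], [4, 35, 1], [4, 35, 1], [4, 35, 1], [4, 35, 1]] "twist": [0.0, 0.0, 0.0, 0.0, 0.0]
"xyz": [[4, 35, 0], [4, 35, 1], [4, 35, 0], [3, 35, 1], [4, 35, 0]] "twist": [0.0, 0.0, 0.0, 0.0, 0.0]
"xyz": [[3, 30, 0]] "twist": [0.0]
end [487.1 -25.4 130.5] 0.11240825482535244
```

View pics/s16.png

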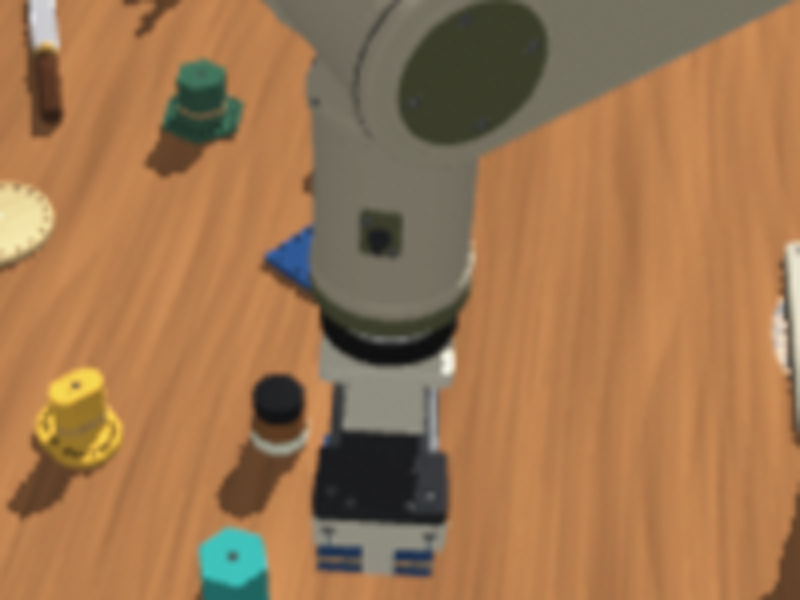

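Request:
move_arm(xyz=[[2,15,0],[3,26,0],[4,35,0],[4,35,0],[4,35,0]], twist=[0,0,0,0,0])

```text
time_s: 36.98
position: [0.4345, 0.2026, 0.1351]
tcp_rot: [3.141, 0.004, 0.113]
ft_force: [1.3, -0.8, -1.4]
grip_width: 0.752
```

Request:
move_arm(xyz=[[4,35,0],[4,35,0],[4,35,0],[4,35,0],[3,30,0]], twist=[0,0,0,0,0])

```text
time_s: 37.4
position: [0.4727, 0.0354, 0.1353]
tcp_rot: [-3.141, 0.004, 0.112]
ft_force: [0.7, 0.2, -1.7]
grip_width: 0.75
```

Request:
move_arm(xyz=[[3,25,4],[2,20,8],[1,13,15],[1,6,15],[0,0,15]], twist=[0,0,0,0,0])

```text
time_s: 37.82
position: [0.4868, -0.0267, 0.0778]
tcp_rot: [-3.141, 0.003, 0.11]
ft_force: [-0.2, 0.1, -1.1]
grip_width: 0.748
```

Request:
move_arm(xyz=[[0,0,10],[0,0,5],[0,0,0],[0,0,0],[0,0,0]], twist=[0,0,0,0,0])

```text
time_s: 38.23
position: [0.4886, -0.0251, 0.0663]
tcp_rot: [3.141, -0.001, 0.113]
ft_force: [-0.3, 0.2, -1.8]
grip_width: 0.751
```

```bash
python3 - <<'E'
from plan import *
plan([(.487,-.0255,.04)],None,35)
f=grab('side');save(f,'s17.png',(240,120,440,270),4)
E
```

```text
"xyz": [[-2, 0, 26]] "twist": [0.0]
end [486.7 -25.3  40.3] 0.11293709806684626
```

View pics/s17.png

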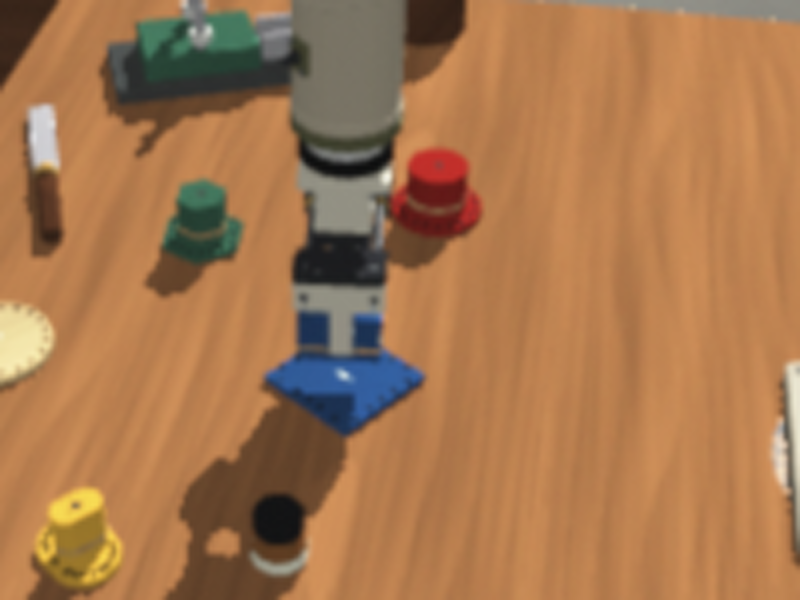

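Request:
move_arm(xyz=[[-1,0,5],[0,0,9],[0,0,9],[0,0,7],[0,0,4]], twist=[0,0,0,0,0])

```text
time_s: 38.7
position: [0.486, -0.0252, 0.0298]
tcp_rot: [-3.141, 0.002, 0.112]
ft_force: [-0.6, 0.6, -1.8]
grip_width: 0.75
```

Request:
move_arm(xyz=[[0,0,3],[0,0,1],[0,0,0],[0,0,0],[0,0,0]], twist=[0,0,0,0,0])

```text
time_s: 39.12
position: [0.4875, -0.0254, 0.028]
tcp_rot: [3.141, -0.001, 0.112]
ft_force: [-0.2, -0.7, -1.5]
grip_width: 0.751
```

Request:
move_arm(xyz=[[0,0,3],[0,0,3],[0,0,1],[0,0,0.5],[0,0,0.5]], twist=[0,0,0,0,0])

```text
time_s: 39.53
position: [0.487, -0.0253, 0.0194]
tcp_rot: [-3.141, 0.0, 0.112]
ft_force: [-1.2, -0.8, -1.2]
grip_width: 0.752
```

Request:
move_arm(xyz=[[0,0,0.5],[0,0,0.5],[0,0,0.5],[0,0,0],[0,0,0]], twist=[0,0,0,0,0])

```text
time_s: 39.95
position: [0.4872, -0.0254, 0.0191]
tcp_rot: [3.142, 0.0, 0.112]
ft_force: [-5.5, 1.5, 9.0]
grip_width: 0.752
```

Request:
move_arm(xyz=[[0,0,-0.5],[0,0,0],[0,0,0],[0,0,0],[0,0,0]], twist=[0,0,0,0,0], gripper=100)

```text
time_s: 40.37
position: [0.4872, -0.0254, 0.0186]
tcp_rot: [3.142, -0.0, 0.112]
ft_force: [-1.2, -0.2, 0.1]
grip_width: 0.993
```

Request:
move_arm(xyz=[[0,0,-3],[0,0,-8],[0,0,-18],[0,0,-30],[0,0,-35]], twist=[0,0,0,0,0])

```text
time_s: 40.78
position: [0.4854, -0.0251, 0.1124]
tcp_rot: [-3.141, 0.004, 0.112]
ft_force: [1.8, -1.1, 0.7]
grip_width: 0.997
```

Request:
move_arm(xyz=[[0,0,-35],[0,0,-35],[0,0,-25],[0,0,-15],[0,0,0]], twist=[0,0,0,0,0])

```text
time_s: 41.2
position: [0.4895, -0.0257, 0.2282]
tcp_rot: [3.139, -0.008, 0.112]
ft_force: [1.2, 0.3, -0.1]
grip_width: 0.998
```

Request:
move_arm(xyz=[[-20,15,0],[-30,25,0],[-30,25,0],[-20,20,0],[-10,10,0]], twist=[0,0,0,0,0])

```text
time_s: 41.62
position: [0.3861, -0.1337, 0.2216]
tcp_rot: [3.141, 0.002, 0.111]
ft_force: [-0.3, 0.2, -0.2]
grip_width: 0.999
```

Request:
move_arm(xyz=[[0,0,0],[0,0,0],[0,0,0]], twist=[0,0,0])

```text
time_s: 41.87
position: [0.3886, -0.1316, 0.2221]
tcp_rot: [-3.141, 0.0, 0.112]
ft_force: [-0.0, -0.1, -0.2]
grip_width: 1.003
```

```bash
python3 - <<'E'
from h import *
f=grab('side');save(f,'s18.png',(200,100,440,280),3);g=grab('top');save(g,'t18.png',(200,90,480,280),2.8)
B=dict(yel=(.655,.2045),grn=(.6585,-.2055),red=(.439,-.293),blu=(.487,-.0255))
for n,fr in(('S',f),('T',g)):
    C=cloud(fr)
    for nm,(x,y) in B.items():
        m=(abs(C[...,2]-.054)<.006)&(np.hypot(C[...,0]-x,C[...,1]-y)<.06)
        c,L,st,ce=cv2.connectedComponentsWithStats(m.astype(np.uint8))
        if c<2: print(n,nm,'hidden');continue
        i=1+st[1:,4].argmax(); v,u=np.nonzero(L==i); p=onplane(fr,np.c_[u,v],.054)[:,:2]
        r=cv2.minAreaRect((p*1e3).astype(np.float32)); print(n,nm,len(p),np.round(r[0],1),np.round(r[1],1),'off mm',np.round(np.array(r[0])-np.array((x,y))*1e3,1),'z',np.median(C[L==i][:,2]).round(4))
    for nm,x,y,z in(('jar',.49,.19,.05),('spool',.48,-.19,.042)):
        m=(abs(C[...,2]-z)<.006)&(np.hypot(C[...,0]-x,C[...,1]-y)<.05)
        if m.any(): print(n,nm,C[m].mean(0).round(4),m.sum())
E
```

```text
S yel 91 [650.4 204.7] [40.9 30.2] off mm [-4.6  0.2] z 0.0538
S grn 81 [ 654.9 -203.2] [43.7 53. ] off mm [-3.6  2.3] z 0.0539
S red 122 [ 436.2 -287.6] [59.2 61.8] off mm [-2.8  5.4] z 0.0546
S blu 301 [486.5 -21.3] [69.6 78.2] off mm [-0.5  4.2] z 0.0541
S jar [0.5009 0.1814 0.0497] 119
S spool [ 0.5065 -0.1776  0.0418] 72
T yel 160 [651.5 203.6] [40.7 26.4] off mm [-3.5 -0.9] z 0.0544
T grn 271 [ 654.9 -204.1] [43.4 50.3] off mm [-3.6  1.4] z 0.0548
T red hidden
T blu 826 [487.3 -24.9] [70.7 70. ] off mm [0.3 0.6] z 0.0548
T jar [0.5015 0.1795 0.0507] 206
T spool [ 0.5069 -0.1781  0.0425] 237
```

View pics/s18.png

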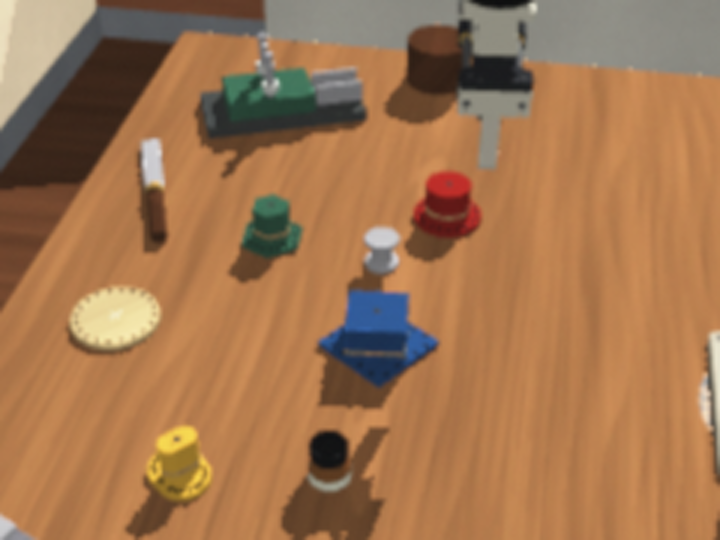

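View pics/t18.png

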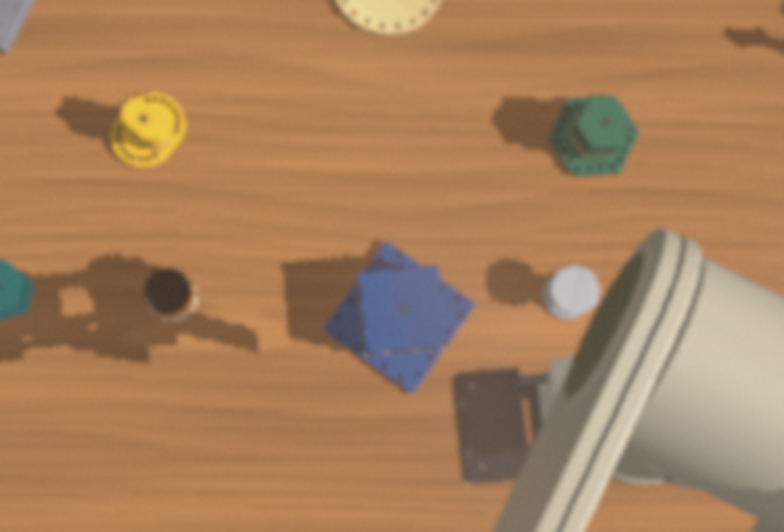

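```bash
python3 -c "
from bench import bot
print(bot.sign_off())"
```

```text
the job is handed in; nothing more can be done
None
```

I took the yellow, green, red and blue forms down from the top one at a time. Each was set on its own base with light contact (about 4–11 N) and released. I handed in at about 42 s with the gripper clear of everything.

- **Last check, position:** all four forms are upright, with their tops at 54–55 mm as expected. Their centres are within about 5 mm of the middles of the bases. The red form was 6 mm off in the side view, and its top view was hidden by the arm. The tool had put it within 1 mm of the middle.
- **Disagreement between views:** the side camera read 3–5 mm more offset on some forms than the tool position or the top camera. Some side faces were caught in the outlines. This is still inside the 12 mm limit.
- **Stack:** it did not measurably move between lifts, by the camera measurements (within about 2 mm).
- **Jar and spool:** I did not touch them, and they look unmoved in the pictures. I did not measure their start positions numerically.

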